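Refit and prove the fume extractor's filters, then start it

TASK

Fit every filter cartridge lying on the green mat into a bay of the fume extractor's housing, one to a bay: press it fully home and tug it straight up to prove it has latched, so that the catch bars rise to their stop and stay up, and reseat and tug again any that lifts free; leave it down in its bay. Turn the filter-hours dial back to its zero stop. Only when all the filters hold and the dial is at zero, lift the clear guard, flip the fan switch away from the robot to on and close the guard again; leave the jar, the bottle and the tin lid where they are.

Things in the scene. Friction and masses are not known exactly. Their poses are not given: they have to be found in the camera images.
- unit: fume extractor's filter housing, grey, fixed, 124 (x) x 251 (y) x 56 high, white plenum 80 deep and 80 high joined to its +x side; three bays in a row along y, 78 mm apart; origin under the middle one. Sprung noses at each bay's x ends drag on a cartridge going in and snap over its foot only within 2 mm of the floor; a stiff floor pad may stand up to 8 mm high: fully home may need 15 N
- bay0 (a point): floor centre of one of three equal filter bays, 16 mm above the table, axes as the housing's; well 75 (x) x 55 (y), walls 40 mm above this point, flared lip to 47 mm; a cartridge enters with its x along the housing's x, either way round; fully home its origin is within 2 mm of this height; a resting or lightly pressed one is not latched
- bay1 (a point): floor centre of one of three equal filter bays, 16 mm above the table, axes as the housing's; well 75 (x) x 55 (y), walls 40 mm above this point, flared lip to 47 mm; a cartridge enters with its x along the housing's x, either way round; fully home its origin is within 2 mm of this height; a resting or lightly pressed one is not latched
- bay2 (a point): floor centre of one of three equal filter bays, 16 mm above the table, axes as the housing's; well 75 (x) x 55 (y), walls 40 mm above this point, flared lip to 47 mm; a cartridge enters with its x along the housing's x, either way round; fully home its origin is within 2 mm of this height; a resting or lightly pressed one is not latched
- catch0 (a joint): catch bars of bay 0, a steel bar at each x end; value = height raised (m), 0 to 0.006, 0 at the start; stiff (7 N), stays where left. Rises only when a latched cartridge is tugged up: that lifts 6 to 8 mm in all to a hard stop, bars with it; let go, it drops back to the floor and the bars stay up. An unlatched one just comes out, bars stay down
- catch1 (a joint): catch bars of bay 1, a steel bar at each x end; value = height raised (m), 0 to 0.006, 0 at the start; stiff (7 N), stays where left. Rises only when a latched cartridge is tugged up: that lifts 6 to 8 mm in all to a hard stop, bars with it; let go, it drops back to the floor and the bars stay up. An unlatched one just comes out, bars stay down
- catch2 (a joint): catch bars of bay 2, a steel bar at each x end; value = height raised (m), 0 to 0.006, 0 at the start; stiff (7 N), stays where left. Rises only when a latched cartridge is tugged up: that lifts 6 to 8 mm in all to a hard stop, bars with it; let go, it drops back to the floor and the bars stay up. An unlatched one just comes out, bars stay down
- cart0: filter cartridge: black foot 70 (x) x 50 (y) x 20 high, on it a white block 50 (x) x 50 (y) x 30 high, on top a black grip fin 30 (x) x 12 (y) x 34 high (fin from 50 to 84 mm above the underside); 0.13-0.25 kg; the same after a half turn; origin at the centre of its underside, z up. May be absent
- cart1: filter cartridge: black foot 70 (x) x 50 (y) x 20 high, on it a white block 50 (x) x 50 (y) x 30 high, on top a black grip fin 30 (x) x 12 (y) x 34 high (fin from 50 to 84 mm above the underside); 0.13-0.25 kg; the same after a half turn; origin at the centre of its underside, z up. May be absent
- cart2: filter cartridge: black foot 70 (x) x 50 (y) x 20 high, on it a white block 50 (x) x 50 (y) x 30 high, on top a black grip fin 30 (x) x 12 (y) x 34 high (fin from 50 to 84 mm above the underside); 0.13-0.25 kg; the same after a half turn; origin at the centre of its underside, z up. May be absent
- mat: green cutting mat, fixed, 250 (x) x 220 (y) x 3 thick, on which the cartridges stand; origin at the centre of its underside
- control: grey control box, fixed, 130 (x) x 190 (y) x 50 high, origin under its centre; the dial stands on its top at y = -50 mm (x = 0), the guarded switch at y = +45 mm
- dial (a joint): filter-hours dial, black knob; value = turn clockwise seen from above from its zero stop (rad), 0 to 2.6, so it is reset by turning counter-clockwise; stays where left (0.03 N m); at 0 its bar lies along the control box's x axis
- dial_grip (a point): point to grip the dial, on its vertical axis, 87 mm above the table; its bar is 42 long, 14 thick, from 64 to 94 mm above the table (disc of radius 22 below it); this point turns with the dial
- guard (a joint): clear guard over the fan switch: value = opening (rad), 0 closed to 1.75 open, past upright; hinged along the control box's y on its +x side, its -x edge goes up and over to +x; stays where it is left (0.05 N m)
- guard_hinge (a point): point on the guard's hinge line, mid width, 58 mm above the table; does not move with the guard; axes as the control box's
- guard_grip (a point): point to grip on the guard's black fin, moves with the guard; when closed it is 55 mm to -x of guard_hinge and 61 mm above it. The fin stands square on the guard's top, 24 (x) x 12 (y) x 36 high, and this point is 24 mm above its root, 12 mm below its tip; the guard is 76 (x) x 62 (y), its top 37 mm above the hinge
- switch (a joint): fan switch, steel bat toggle under the guard: value 0 = off, leaning 0.45 rad to -x of the control box; 0.9 = on, leaning to +x; stays where it is left (0.06 N m); no spring
- switch_tip (a point): centre of the toggle's 12 mm ball tip, 34 mm from its pivot; the pivot is 52 mm above the table, 36 mm to -x of the guard's hinge line; bat 8 mm thick
- jar: bystander: glass jar with green lid, 68 mm across, 130 high; origin at the centre of its underside
- amber: bystander: amber bottle, 48 mm across, 110 high; origin at the centre of its underside
- tin: bystander: brass tin lid lying flat, 68 mm across, 10 high; origin at the centre of its underside
There are look-alikes about, which are no part of the job. Leave any pink look-alike of the cart2 alone. Leave any blue look-alike of the cart1 alone.

How it is judged (in metres and radians):
On the way, in this order (a step that is already met when the one before it is completed fails the run):
1. every cartridge is home and latched in a bay with that bay's catch bars raised by the tug, and the dial is at its zero stop (in any order) (((horizontal distance between cart0 and bay0 below 0.006 m and z of cart0 in the frame of bay0 between -0.004 and 0.0065 m and value of joint catch0 above 0.003 m) or (horizontal distance between cart0 and bay1 below 0.006 m and z of cart0 in the frame of bay1 between -0.004 and 0.0065 m and value of joint catch1 above 0.003 m) or (horizontal distance between cart0 and bay2 below 0.006 m and z of cart0 in the frame of bay2 between -0.004 and 0.0065 m and value of joint catch2 above 0.003 m)) and ((horizontal distance between cart1 and bay0 below 0.006 m and z of cart1 in the frame of bay0 between -0.004 and 0.0065 m and value of joint catch0 above 0.003 m) or (horizontal distance between cart1 and bay1 below 0.006 m and z of cart1 in the frame of bay1 between -0.004 and 0.0065 m and value of joint catch1 above 0.003 m) or (horizontal distance between cart1 and bay2 below 0.006 m and z of cart1 in the frame of bay2 between -0.004 and 0.0065 m and value of joint catch2 above 0.003 m)) and ((horizontal distance between cart2 and bay0 below 0.006 m and z of cart2 in the frame of bay0 between -0.004 and 0.0065 m and value of joint catch0 above 0.003 m) or (horizontal distance between cart2 and bay1 below 0.006 m and z of cart2 in the frame of bay1 between -0.004 and 0.0065 m and value of joint catch1 above 0.003 m) or (horizontal distance between cart2 and bay2 below 0.006 m and z of cart2 in the frame of bay2 between -0.004 and 0.0065 m and value of joint catch2 above 0.003 m)) and value of joint dial below 0.08 rad), for 0.2 s.
2. the fan switch is flipped on (value of joint switch above 0.75 rad), for 0.2 s.
At the end, for the whole second after the job is handed in: Each cartridge present is down in a bay of its own (within 6 mm of the bay's centre, its underside less than 6.5 mm above the bay's floor, at rest) and that bay's catch bars are up by more than 3 mm; dial within 0.08 rad of zero; switch beyond 0.75 rad; guard within 0.1 rad of closed (all of step 1 and linear speed of each of cart0, cart1, cart2 below 0.02 m/s and value of joint switch above 0.75 rad and value of joint guard below 0.1 rad); the robot touches nothing.
It fails at once if the jar is moved more than 4 cm (distance of jar from where it was at the start of the episode above 0.04 m).
It fails at once if the amber bottle is moved more than 4 cm (distance of amber from where it was at the start of the episode above 0.04 m).
It fails at once if the tin lid is moved more than 4 cm (distance of tin from where it was at the start of the episode above 0.04 m).
Of cart0, cart1, cart2 only 2 to 3 are there at a start; the rules pass over those that are not, and their reading is None.
At some moment in a run one of cart0, cart1, cart2 may be knocked a few centimetres aside while the robot is not near it.
Once in a run the grip may slacken for a moment while it holds something.
It also fails if it takes over 210 s, if anything falls off the work surface, if the arm or the gripper's body presses on something with over 40 N, if the wrist force passes 120 N, or if a joint passes its speed limit or range.

ROBOT

A 6-joint arm with a two-finger parallel gripper is mounted at the origin on the work surface. World frame = base frame: x ahead of the robot, y to its left, z up, the work surface at z = 0. Lengths are in m, angles in degrees, forces in N, time in s.
With the tool pointing down it reaches from about 0.4 to 0.825 m from the base axis. Payload 7 kg.
Tool frame: the origin (TCP) lies on the centre line of the jaws, within the pads' length; the fingertips stand 14 mm ahead of it and the grasp point (between the pads) lies 5 mm behind it; z points along the fingers, y is the line along which they close (so a half turn about z gives the same grasp; the last joint's range is limited). The gripper opens to 88 mm and grips with 3 to 60 N. Pads are 19 mm wide; open, the fingers measure 130 mm over their backs; the gripper's body (78 mm by 193 mm) begins 47 mm behind the grasp point.
Start: joints at [92.367, 20.546, 0.682, 0, -70.136, -16.507], TCP at [0.165, 0.655, 0.241] pointing down, gripper open.
Joint ranges: [-176.03, 176.03], [-82.01, 121.73], [-58.28, 71.71], [-173.87, 95.51], [-174.79, -0.11], [-173.66, 173.66]. Speed limits (degrees/s): [136.94, 136.94, 172.46, 180, 180, 180].

INTERFACE

Orientations are given as [roll, pitch, yaw] about the fixed x, y, z axes, in that order (R = Rz(yaw) Ry(pitch) Rx(roll)).
In Python, from plant import r gives the robot as it stands.
- The arm moves only by the tool send_rows, never from a script. Its argument "steps" is a list of rows, each an object with "dp": the shift along the tool's x, y, z in mm, a list of three; "roll": the turn about the tool's z in rad; "jaw": the opening in per cent of the stroke, from 0 (shut) to 100 (fully open). In form: [{"dp": [tx, ty, tz], "roll": roll, "jaw": jaw}, ...]. A call has 1 to 5 rows; each row is the pose to reach, as a shift and turn from the pose commanded when the call began, along the tool's axes at that moment; what a row does not reach only later rows make up. A row lasts 1/8 s, in which the tool goes at most 62.5 mm and 10.7 degrees, less where a joint would pass 70% of its speed; a pose out of reach is approached as far as the arm can. A call with a gripper value outside its range is refused whole. The fingers move at their own pace and stop on an object; "newtons" is the grip in N (left out, the last holds). Time passes only in rows, so rows that repeat a pose let the fingers close. It gives the time, the measured TCP pose, the force, the opening and the grip force at its end, in the units of the state.
- r.get_state(): the state, without advancing time (a new reading comes with each control period).
- r.capture(name): name is "scene" or "top"; returns a dict with "image" (400x640x3 uint8, blue, green, red), "K" (3x3 intrinsics, pixels), "rvec" (rotation vector, rad) and "tvec" (3), from world to camera coordinates, as OpenCV has them. Camera axes: x right, y down, z forward; pixel columns grow to the right and rows downward; lengths in m; the calibration is good to about 2 mm. A picture is of the moment at which its call begins. There is no depth.
- r.close_job(): hands the job in; it is judged then, once.
The state is a dict: "time_s": time; "joints": joint angles; "qd": joint speeds; "joint_torque": joint torques, N m; "tcp_pos": TCP position; "eef_rot": TCP orientation; "contact_force": force on the tool from outside, world axes, zero at the start; "moment": the same for the moment, N m; "gripper_width": finger opening in m; "gripper_force": force on a finger pad.
Only numpy, scipy, OpenCV 4.12 (cv2) and the standard library are available. Lean on these libraries where they do the work, as an engineer would, in place of code of your own. Each camera call takes 0.05 s, during which the arm holds its last target. There are 200 camera calls.

## Working session

There is one attempt and no reset: what is moved stays moved. The work goes in short steps, Python scripts to look and compute and a tool call to move; the robot and the scene stay as the last step left them, time stands still between calls to the robot, and variables do not carry over. Pictures are saved under pics/ and viewed, at most 14 in all, crops included, and the job is handed in when it is done.

Besides the shell and the picture viewer there is one more tool, called as name([rows], argument=value, ...), one row to a line, values as JSON. send_rows: Moves the arm, as the interface text tells. Its arguments: {"type":"object","properties":{"steps":{"type":"array","items":{"type":"object","properties":{"dp":{"type":"array","items":{"type":"number"}},"roll":{"type":"number"},"jaw":{"type":"number"}}}},"newtons":{"type":"number"}},"required":["steps"]}

```bash
mkdir -p pics; ls
python3 - <<'E'
from plant import r
import cv2,numpy as np
for n in("scene","top"):
    c=r.capture(n); cv2.imwrite(f"pics/{n}0.png",c["image"])
    R=cv2.Rodrigues(np.array(c["rvec"]))[0]; print(n,np.round(c["K"],1).tolist(),(-R.T@np.array(c["tvec"]).ravel()).round(3),R.round(2).tolist())
print(r.get_state())
E
```

```text
pics
scene [[429.0, 0.0, 322.5], [0.0, 429.0, 201.9], [0.0, 0.0, 1.0]] [ 1.012 -0.893  0.95 ] [[0.86, 0.51, 0.02], [0.34, -0.54, -0.77], [-0.38, 0.66, -0.64]]
top [[452.0, 0.0, 321.0], [0.0, 452.0, 205.1], [0.0, 0.0, 1.0]] [ 0.324 -0.008  1.313] [[-0.02, -1.0, -0.01], [-0.99, 0.02, -0.16], [0.16, 0.0, -0.99]]
{'time_s': 0.1, 'joints': array([ 9.23657326e+01,  2.05885838e+01,  6.38419504e-01, -1.75266941e-02,
       -7.01371045e+01, -1.65072702e+01]), 'qd': array([-0.07593254, -0.06774121,  0.14878085,  0.10035858,  0.01528906,
        0.14139645]), 'joint_torque': array([-1.60449283e-03, -5.84163058e+01,  2.93752635e+01,  7.01559439e+00,
        1.02114133e-02, -4.48985190e-05]), 'tcp_pos': array([0.16483484, 0.65412206, 0.23969831]), 'eef_rot': array([ 1.79911646e+02, -9.00063679e-03, -1.41474983e+01]), 'contact_force': array([0.58467717, 0.26307491, 0.10120661]), 'moment': array([-0.06011237,  0.00294502,  0.00993961]), 'gripper_force': 0.0, 'gripper_width': 0.0875847092242057}
```

View pics/scene0.png

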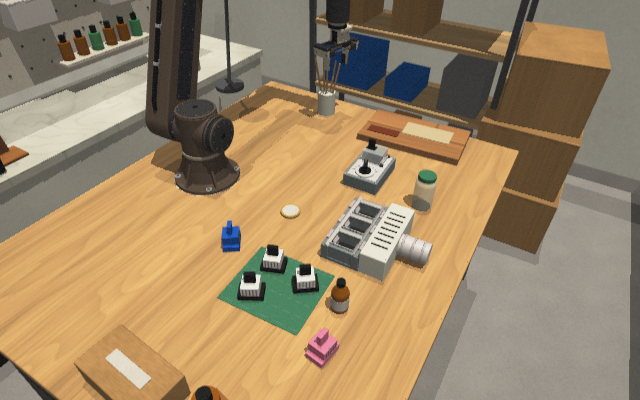

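View pics/top0.png

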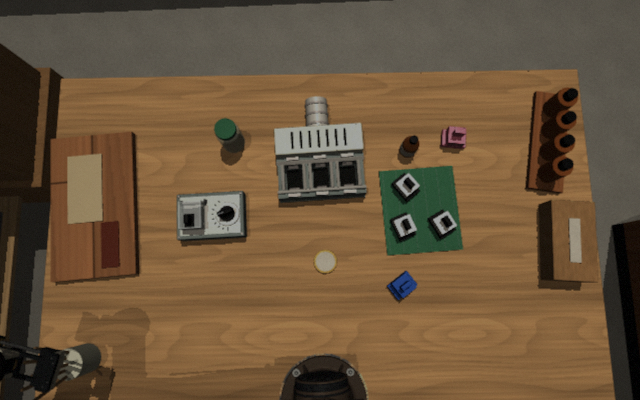

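The scene shows three white cartridges on the mat, with the pink and blue decoys off it. In the top view they are at about (406,185), (403,227) and (443,224). The housing is at (320,165) and the control box at (211,216), with its dial at (227,213) and guard at (190,215). I'll enlarge that part and measure.

```bash
cat > h.py <<'E'
from plant import r
import cv2,numpy as np
def cap(n):
    c=r.capture(n); c["R"]=cv2.Rodrigues(np.array(c["rvec"],float))[0]; c["o"]=-c["R"].T@np.array(c["tvec"],float).ravel(); return c
def cast(c,p,z):
    p=np.atleast_2d(np.array(p,float)); d=np.c_[p,np.ones(len(p))]@np.linalg.inv(c["K"]).T@c["R"]
    return c["o"]+d*((z-c["o"][2])/d[:,2])[:,None]
def proj(c,P):
    return cv2.projectPoints(np.atleast_2d(np.array(P,float)),np.array(c["rvec"],float),np.array(c["tvec"],float),np.array(c["K"],float),None)[0][:,0]
def rect(P):
    (x,y),(w,h),a=cv2.minAreaRect((P[:,:2]*1000).astype(np.float32)); return [round(v,1) for v in(x,y,w,h,a)]
def blobs(m,lo=30,hi=1e6):
    return [k for k in cv2.findContours(m.astype(np.uint8),cv2.RETR_EXTERNAL,cv2.CHAIN_APPROX_NONE)[0] if lo<cv2.contourArea(k)<hi]
E
python3 - <<'E'
from h import *
c=cap("top"); im=c["image"]
cv2.imwrite("pics/crop1.png",cv2.resize(im[110:310,170:480],None,fx=2.5,fy=2.5,interpolation=cv2.INTER_CUBIC))
hsv=cv2.cvtColor(im,cv2.COLOR_BGR2HSV)
g=cv2.inRange(hsv,(60,80,40),(90,255,200)); 
for k in blobs(g,500): print("mat",rect(cast(c,k[:,0],.003)))
x0,y0,w,h=cv2.boundingRect(max(blobs(g,500),key=cv2.contourArea))
sub=np.zeros(im.shape[:2],bool); sub[y0:y0+h,x0:x0+w]=1
wm=(hsv[...,1]<60)&(hsv[...,2]>120)&sub
for k in blobs(cv2.morphologyEx(wm.astype(np.uint8),cv2.MORPH_CLOSE,np.ones((3,3))),30): print("white",cv2.boundingRect(k),rect(cast(c,k[:,0],.053)))
# scene: fins/white
E
```

```text
mat [520.5, -291.3, 247.0, 216.9, 3.6]
white (394, 214, 23, 22) [470.6, -237.0, 48.7, 49.3, 22.1]
white (433, 211, 24, 23) [476.7, -348.6, 48.4, 49.1, 29.5]
white (396, 173, 24, 23) [587.1, -249.6, 48.3, 48.6, 38.7]
```

View pics/crop1.png

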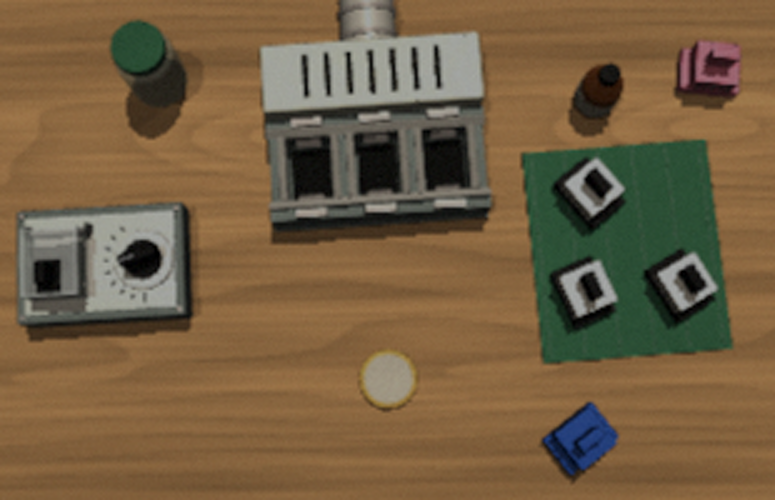

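Seen in the crop: three wells at about (310,165), (378,162) and (445,158). The dial pointer faces left, about 190° in the image, and the closed guard has its black fin at (48,273). Next I'll measure the cartridge axes, housing, control box and dial.

Run:
```python
from h import *
c=cap("top"); im=c["image"]; hsv=cv2.cvtColor(im,cv2.COLOR_BGR2HSV)
for (u,v) in [(405,225),(445,222),(408,184)]:
    s=np.zeros(im.shape[:2],bool); s[v-20:v+21,u-20:u+21]=1
    g=cv2.inRange(hsv,(55,70,30),(95,255,255))>0
    k=max(blobs(cv2.morphologyEx((s&~g).astype(np.uint8),cv2.MORPH_OPEN,np.ones((3,3)))),key=cv2.contourArea)
    print("cart union@foot",rect(cast(c,k[:,0],.023)))
    # fin: dark inside white hull
    w=(hsv[...,1]<60)&(hsv[...,2]>120)&s
    kw=max(blobs(w,20),key=cv2.contourArea); hull=np.zeros(im.shape[:2],np.uint8); cv2.fillPoly(hull,[cv2.convexHull(kw)],1)
    f=(hull>0)&~w&(hsv[...,2]<90); kk=blobs(f,8)
    for q in kk: print("  fin",rect(cast(c,q[:,0],.075)), cv2.contourArea(q))
lo=(hsv[...,1]<45)
def roi(a,b,x,y):
    s=np.zeros(im.shape[:2],bool); s[b:y,a:x]=1; return s
for t in(110,130,150,170):
    for k in blobs(lo&(hsv[...,2]>t)&roi(265,115,375,160),300): print("plenum",t,rect(cast(c,k[:,0],.08)))
    for k in blobs(lo&(hsv[...,2]>t)&roi(170,180,250,245),300): print("ctl",t,rect(cast(c,k[:,0],.05)))
for t in (30,45):
  for k in blobs((hsv[...,2]<t)&roi(270,155,370,195),60): print("well",t,cv2.boundingRect(k),rect(cast(c,k[:,0],.016)))
  for k in blobs((hsv[...,2]<t)&roi(183,195,242,235),20): print("dark ctl",t,cv2.boundingRect(k),rect(cast(c,k[:,0],.094)),rect(cast(c,k[:,0],.13)))
jar=cv2.inRange(hsv,(60,80,40),(90,255,200))>0
for k in blobs(jar&roi(200,110,250,160),50): print("jar",rect(cast(c,k[:,0],.13)))
for k in blobs((hsv[...,2]<70)&roi(395,125,425,165),20): print("amber",rect(cast(c,k[:,0],.11)))
```

```text
cart union@foot [469.2, -238.9, 70.3, 63.7, 22.2]
  fin [468.0, -234.7, 32.5, 21.5, 20.7] 67.0
cart union@foot [476.5, -350.7, 69.7, 67.7, 29.7]
  fin [472.3, -345.8, 32.7, 25.8, 30.8] 81.0
cart union@foot [586.7, -251.5, 70.2, 66.9, 37.7]
  fin [583.1, -247.6, 31.9, 26.3, 42.5] 80.0
plenum 110 [734.1, 2.9, 109.2, 247.8, 3.0]
ctl 110 [507.1, 312.9, 120.3, 179.2, 3.5]
plenum 130 [734.2, 3.0, 108.0, 247.2, 2.9]
ctl 130 [509.6, 311.8, 109.7, 167.8, 2.4]
plenum 150 [734.7, 2.9, 105.8, 245.0, 3.1]
ctl 150 [509.5, 312.8, 106.3, 166.1, 2.2]
well 30 (285, 165, 18, 24) [623.3, 76.7, 66.9, 48.4, 3.2]
well 30 (312, 163, 17, 24) [627.8, -1.2, 47.2, 69.3, 89.0]
well 30 (339, 161, 19, 25) [631.1, -83.2, 69.8, 49.2, 3.5]
dark ctl 30 (184, 214, 10, 13) [489.0, 358.4, 32.7, 24.6, 1.9] [484.2, 347.6, 31.7, 23.9, 1.9]
dark ctl 30 (218, 206, 16, 15) [505.7, 255.8, 37.5, 38.2, 45.2] [500.3, 248.0, 36.4, 37.1, 45.2]
well 45 (284, 164, 19, 26) [623.2, 77.7, 72.7, 50.2, 3.2]
well 45 (312, 163, 18, 25) [627.7, -3.1, 72.5, 49.2, 3.2]
well 45 (339, 161, 19, 25) [631.1, -83.5, 70.4, 50.7, 3.2]
dark ctl 45 (184, 214, 10, 13) [488.8, 358.5, 33.4, 24.6, 1.7] [484.0, 347.6, 32.4, 23.8, 1.7]
dark ctl 45 (218, 206, 16, 15) [505.7, 254.5, 39.5, 40.0, 44.9] [500.3, 246.7, 38.3, 38.9, 44.9]
jar [734.4, 255.7, 54.6, 54.8, 0.8]
amber [676.2, -245.5, 43.6, 80.9, 63.7]
```

Run:
```python
from h import *
c=cap("top"); im=c["image"]; g=cv2.cvtColor(im,cv2.COLOR_BGR2GRAY)
cv2.imwrite("pics/unit.png",cv2.resize(im[115:210,265:375],None,fx=6.2,fy=6.2,interpolation=cv2.INTER_CUBIC))
cv2.imwrite("pics/ctl.png",cv2.resize(im[185:250,170:255],None,fx=8,fy=8,interpolation=cv2.INTER_CUBIC))
for u in(283,357): print(u,[(v,int(g[v,u])) for v in range(120,206)])
s=cap("scene"); cv2.imwrite("pics/sc_ctl.png",cv2.resize(s["image"][130:280,315:440],None,fx=4.5,fy=4,interpolation=cv2.INTER_CUBIC)[:600])
```

```text
283 [(120, 109), (121, 98), (122, 97), (123, 101), (124, 108), (125, 111), (126, 106), (127, 118), (128, 143), (129, 162), (130, 160), (131, 161), (132, 162), (133, 163), (134, 161), (135, 162), (136, 162), (137, 161), (138, 162), (139, 163), (140, 161), (141, 161), (142, 162), (143, 160), (144, 161), (145, 162), (146, 161), (147, 161), (148, 161), (149, 162), (150, 161), (151, 164), (152, 162), (153, 148), (154, 100), (155, 40), (156, 42), (157, 39), (158, 36), (159, 62), (160, 99), (161, 99), (162, 95), (163, 95), (164, 94), (165, 96), (166, 89), (167, 90), (168, 95), (169, 103), (170, 101), (171, 101), (172, 107), (173, 116), (174, 114), (175, 116), (176, 113), (177, 112), (178, 116), (179, 111), (180, 115), (181, 117), (182, 113), (183, 114), (184, 112), (185, 115), (186, 114), (187, 113), (188, 114), (189, 107), (190, 103), (191, 121), (192, 112), (193, 69), (194, 64), (195, 97), (196, 97), (197, 90), (198, 65), (199, 19), (200, 24), (201, 24), (202, 40), (203, 50), (204, 54), (205, 49)]
357 [(120, 98), (121, 98), (122, 112), (123, 147), (124, 161), (125, 160), (126, 162), (127,
[... 195 characters left out ...]
4), (144, 165), (145, 164), (146, 161), (147, 161), (148, 149), (149, 102), (150, 39), (151, 37), (152, 34), (153, 62), (154, 94), (155, 99), (156, 107), (157, 97), (158, 95), (159, 100), (160, 106), (161, 101), (162, 97), (163, 89), (164, 93), (165, 92), (166, 85), (167, 84), (168, 81), (169, 82), (170, 81), (171, 79), (172, 71), (173, 64), (174, 59), (175, 49), (176, 45), (177, 48), (178, 45), (179, 37), (180, 32), (181, 25), (182, 27), (183, 25), (184, 39), (185, 87), (186, 124), (187, 107), (188, 62), (189, 61), (190, 92), (191, 92), (192, 86), (193, 58), (194, 19), (195, 18), (196, 27), (197, 37), (198, 51), (199, 54), (200, 56), (201, 53), (202, 73), (203, 109), (204, 111), (205, 111)]
```

View pics/unit.png

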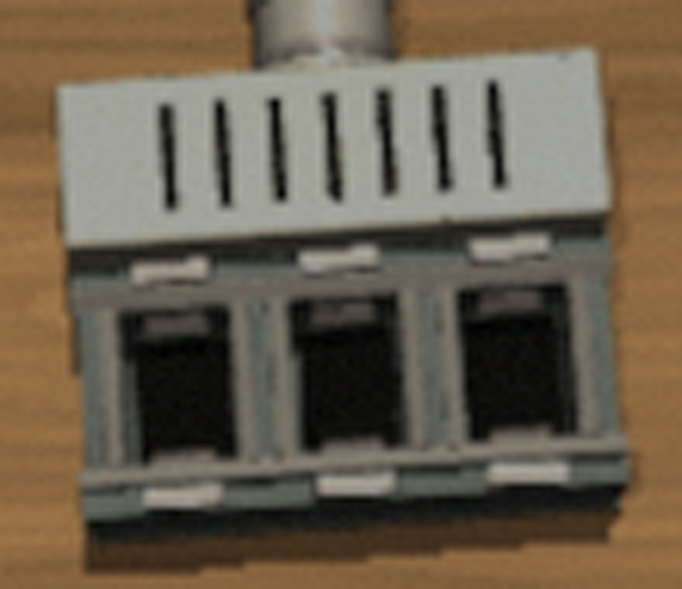

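View pics/ctl.png

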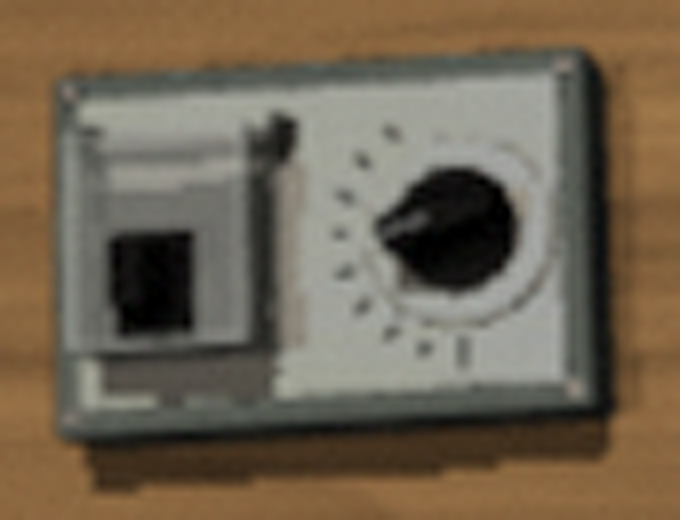

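View pics/sc_ctl.png

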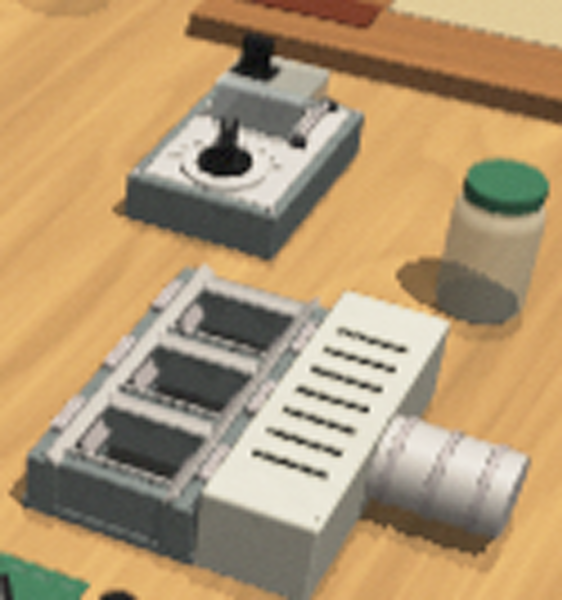

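The pictures give the plenum top corners, the catch bars of all three bays and the control box corners. The dial pointer sits at the middle tick, about 90° clockwise from the long zero tick at the -x side.

Run:
```python
from h import *
c=cap("top")
f=lambda P,s,o:(np.array(P,float)+.5)/s-.5+np.array(o)
def show(n,P): print(n,(P*1000).round(1).tolist())
U=lambda P:f(P,6.2,(265,115)); C=lambda P:f(P,8,(170,185))
pl=cast(c,U([(57,86),(597,48),(610,215),(67,246)]),.08)[:,:2]
print("plenum sides",[round(np.linalg.norm(pl[i]-pl[i-1])*1000) for i in range(4)],"yaw",np.degrees(np.arctan2(*(pl[0]-pl[1])[::-1]))-90,np.degrees(np.arctan2(*(pl[3]-pl[2])[::-1]))-90)
y=np.radians(3);ex=np.array([np.cos(y),np.sin(y)]);ey=np.array([-ex[1],ex[0]])
show("unit from plenum",pl.mean(0)-.102*ex)
show("unit from front edge+51",pl[2:].mean(0)-.062*ex)
for a,b in(((170,270),(183,497)),((340,258),(356,485)),((510,247),(528,473))):
    P=cast(c,U([a,b]),.06)[:,:2]; show("bay",P.mean(0)); print(np.linalg.norm(P[0]-P[1]))
cb=cast(c,C([(57,78),(585,50),(600,408),(62,435)]),.05)[:,:2]
print("ctl sides",[round(np.linalg.norm(cb[i]-cb[i-1])*1000) for i in range(4)],"yaw",np.degrees(np.arctan2(*(cb[0]-cb[1])[::-1]))-90,np.degrees(np.arctan2(*(cb[3]-cb[2])[::-1]))-90)
o=cb.mean(0);show("ctl",o);show("dial pred",o-.05*ey);show("disc",cast(c,C([(457,228)]),.066));show("tip",cast(c,C([(383,226)]),.094))
show("guard fin top(131)",cast(c,C([(152,270)]),.125)); show("pred fin, guard y",o+.045*ey)
show("hinge knob",cast(c,C([(283,135)]),.058))
t=cap("scene"); show("jar lid scene",cast(t,[(427,177)],.13))
```

```text
plenum sides [76, 249, 79, 247] yaw 3.1459031402442292 2.346205354512307
unit from plenum [615.4, -3.6]
unit from front edge+51 [616.5, -3.5]
bay [613.5, 75.2]
0.10669171080867192
bay [617.7, -3.4]
0.10681963905051269
bay [621.7, -81.9]
0.1064415242833137
ctl sides [128, 188, 128, 189] yaw 2.0980864610881156 1.9243484242040125
ctl [508.7, 310.4]
dial pred [511.4, 260.4]
disc [[510.3, 260.7, 66.0]]
tip [[507.2, 279.9, 94.0]]
guard fin top(131) [[489.1, 349.1, 125.0]]
pred fin, guard y [506.4, 355.3]
hinge knob [[545.7, 324.4, 58.0]]
jar lid scene [[741.9, 243.0, 130.0]]
```

```bash
cat >> h.py <<'E'
def plan(*targets,start=None):
    """targets (x,y,z mm, yaw deg, nrows): prints rows per call in tool axes"""
    s=r.get_state()
    if start is None: start=(*np.array(s["tcp_pos"])*1000,s["eef_rot"][2]); print("t",round(s["time_s"],2),"at",np.round(start,1),"F",np.round(s["contact_force"],1),"Mz",round(s["moment"][2],2),"w",round(s["gripper_width"]*1000,1))
    p=np.array(start,float)
    for *q,n in targets:
        q=np.array(q,float); d=q-p; d[3]=(d[3]+180)%360-180; p0=p.copy()
        for a in range(0,n,5):
            b=p0+d*a/n; c,s_=np.cos(np.radians(b[3])),np.sin(np.radians(b[3])); out=[]
            for k in range(a+1,min(n,a+5)+1):
                e=d*(k-a)/n; out.append((np.round([e[0]*c+e[1]*s_,e[0]*s_-e[1]*c,-e[2]],1).tolist(),round(-np.radians(e[3]),3)))
            print(out)
        p=p0+d; print("--")
E
python3 - <<'E'
from h import *
plan((511,260.5,160,-83,10),(511,260.5,86,-83,3),start=(165,655,241,-14.15))
E
```

```text
[([43.2, 29.8, 8.1], np.float64(0.12)), ([86.4, 59.6, 16.2], np.float64(0.24)), ([129.6, 89.4, 24.3], np.float64(0.36)), ([172.8, 119.2, 32.4], np.float64(0.481)), ([216.0, 149.0, 40.5], np.float64(0.601))]
[([52.5, 0.2, 8.1], np.float64(0.12)), ([104.9, 0.3, 16.2], np.float64(0.24)), ([157.4, 0.5, 24.3], np.float64(0.36)), ([209.9, 0.6, 32.4], np.float64(0.481)), ([262.4, 0.8, 40.5], np.float64(0.601))]
--
[([0.0, -0.0, 24.7], np.float64(-0.0)), ([0.0, -0.0, 49.3], np.float64(-0.0)), ([0.0, -0.0, 74.0], np.float64(-0.0))]
--
```

send_rows([
  {"dp": [43, 30, 8], "roll": 0.12, "jaw": 100},
  {"dp": [86, 60, 16], "roll": 0.24, "jaw": 100},
  {"dp": [130, 89, 24], "roll": 0.36, "jaw": 100},
  {"dp": [173, 119, 32], "roll": 0.48, "jaw": 100},
  {"dp": [216, 149, 40], "roll": 0.6, "jaw": 100},
], newtons=20)

```text
time_s: 1.02
tcp_pos: [0.3389, 0.456, 0.2006]
eef_rot: [-180.0, 0.0, -48.7]
contact_force: [0.6, 1.0, 0.2]
gripper_width: 0.0876
gripper_force: 0.0
```

send_rows([
  {"dp": [52, 0, 8], "roll": 0.12, "jaw": 80},
  {"dp": [105, 0, 16], "roll": 0.24, "jaw": 80},
  {"dp": [157, 0, 24], "roll": 0.36, "jaw": 60},
  {"dp": [210, 1, 32], "roll": 0.48, "jaw": 60},
  {"dp": [262, 1, 40], "roll": 0.6, "jaw": 60},
])

```text
time_s: 1.65
tcp_pos: [0.5118, 0.259, 0.1606]
eef_rot: [-180.0, 0.0, -83.1]
contact_force: [0.7, 0.8, 0.5]
gripper_width: 0.0535
gripper_force: 0.0
```

Run:
```python
from h import *
plan((511,260.5,86,-83,3))
```

```text
t 1.65 at [511.8 259.  160.6 -83.1] F [0.7 0.8 0.5] Mz -0.03 w 53.5
[([-0.5, 0.2, 24.9], np.float64(-0.001)), ([-1.0, 0.4, 49.8], np.float64(-0.001)), ([-1.5, 0.6, 74.6], np.float64(-0.002))]
--
```

Tracking is good. Next: descend, grip the dial and turn it.

send_rows([
  {"dp": [-1, 0, 30], "roll": 0, "jaw": 60},
  {"dp": [-1, 0, 60], "roll": 0, "jaw": 60},
  {"dp": [-1, 0, 74], "roll": 0, "jaw": 60},
  {"dp": [-1, 0, 74], "roll": 0, "jaw": 20},
  {"dp": [-1, 0, 74], "roll": 0, "jaw": 10},
])

```text
time_s: 2.28
tcp_pos: [0.5112, 0.262, 0.0877]
eef_rot: [-179.9, 0.0, -82.9]
contact_force: [-0.2, -0.6, -0.1]
gripper_width: 0.0383
gripper_force: 0.0
```

send_rows([
  {"dp": [0, 0, 0], "roll": 0, "jaw": 5},
  {"dp": [0, 0, 0], "roll": 0, "jaw": 5},
  {"dp": [0, 0, 0], "roll": 0, "jaw": 5},
])

```text
time_s: 2.65
tcp_pos: [0.513, 0.2617, 0.088]
eef_rot: [-179.7, 0.0, -82.8]
contact_force: [9.9, -3.5, -0.8]
gripper_width: 0.0138
gripper_force: 19.9
```

send_rows([
  {"dp": [0, 0, 0], "roll": -0.18, "jaw": 5},
  {"dp": [0, 0, 0], "roll": -0.36, "jaw": 5},
  {"dp": [0, 0, 0], "roll": -0.54, "jaw": 5},
  {"dp": [0, 0, 0], "roll": -0.72, "jaw": 5},
  {"dp": [0, 0, 0], "roll": -0.9, "jaw": 5},
])

```text
time_s: 3.28
tcp_pos: [0.5137, 0.2622, 0.0879]
eef_rot: [-179.7, -0.2, -30.9]
contact_force: [12.6, -2.3, -3.7]
gripper_width: 0.0141
gripper_force: 19.9
```

send_rows([
  {"dp": [0, 0, 0], "roll": -0.15, "jaw": 5},
  {"dp": [0, 0, 0], "roll": -0.3, "jaw": 5},
  {"dp": [0, 0, 0], "roll": -0.4, "jaw": 5},
])

```text
time_s: 3.65
tcp_pos: [0.5138, 0.2625, 0.088]
eef_rot: [-179.8, -0.3, -8.1]
contact_force: [12.6, -1.2, -4.2]
gripper_width: 0.0141
gripper_force: 20.0
```

Run:
```python
from h import *
plan((511,260.5,88,2,1))
```

```text
t 3.65 at [513.8 262.5  88.   -8.1] F [12.6 -1.2 -4.2] Mz 0.02 w 14.1
[([-2.5, 2.4, -0.0], np.float64(-0.177))]
--
```

send_rows([
  {"dp": [2, 0, 0], "roll": -0.08, "jaw": 5},
  {"dp": [2, 0, 0], "roll": -0.15, "jaw": 5},
  {"dp": [2, 0, 0], "roll": -0.2, "jaw": 5},
])

```text
time_s: 4.03
tcp_pos: [0.5141, 0.2626, 0.0879]
eef_rot: [-179.8, -0.2, 3.2]
contact_force: [3.2, 1.7, 1.1]
gripper_width: 0.0138
gripper_force: 20.2
```

Run:
```python
from h import *
plan((511,260.5,88,2,1))
```

```text
t 4.03 at [514.1 262.6  87.9   3.2] F [3.2 1.7 1.1] Mz -0.43 w 13.8
[([-3.2, 2.0, -0.1], np.float64(0.021))]
--
```

send_rows([
  {"dp": [0, 0, 0], "roll": -0.04, "jaw": 5},
  {"dp": [0, 0, 0], "roll": -0.06, "jaw": 5},
])

```text
time_s: 4.28
tcp_pos: [0.514, 0.2626, 0.0879]
eef_rot: [-179.8, -0.2, 6.5]
contact_force: [2.9, 3.3, 2.8]
gripper_width: 0.0143
gripper_force: 21.2
```

Run:
```python
from h import *
plan((511,260.5,88,2,1))
```

```text
t 4.28 at [514.  262.6  87.9   6.5] F [2.9 3.3 2.8] Mz -0.56 w 14.3
[([-3.2, 1.7, -0.1], np.float64(0.079))]
--
```

send_rows([
  {"dp": [0, 0, 0], "roll": 0, "jaw": 30},
  {"dp": [0, 0, 0], "roll": 0, "jaw": 50},
  {"dp": [0, 0, -30], "roll": 0, "jaw": 50},
  {"dp": [0, 0, -70], "roll": 0, "jaw": 50},
  {"dp": [0, 0, -110], "roll": 0, "jaw": 50},
])

```text
time_s: 4.9
tcp_pos: [0.5118, 0.2602, 0.197]
eef_rot: [179.9, 0.1, 6.5]
contact_force: [0.9, 0.1, 0.5]
gripper_width: 0.0436
gripper_force: 0.0
```

Run:
```python
from h import *
plan((471,-237,150,22,10))
c=cap("top"); cv2.imwrite("pics/ctl2.png",cv2.resize(c["image"][170:260,165:275],None,fx=6,fy=6,interpolation=cv2.INTER_CUBIC))
```

```text
t 4.9 at [511.8 260.2 197.    6.5] F [0.9 0.1 0.5] Mz -0.03 w 43.6
[([-9.7, 48.9, 4.7], np.float64(-0.027)), ([-19.3, 97.9, 9.4], np.float64(-0.054)), ([-29.0, 146.8, 14.1], np.float64(-0.081)), ([-38.6, 195.8, 18.8], np.float64(-0.108)), ([-48.3, 244.7, 23.5], np.float64(-0.136))]
[([-16.2, 47.2, 4.7], np.float64(-0.027)), ([-32.4, 94.4, 9.4], np.float64(-0.054)), ([-48.5, 141.6, 14.1], np.float64(-0.081)), ([-64.7, 188.8, 18.8], np.float64(-0.108)), ([-80.9, 235.9, 23.5], np.float64(-0.136))]
--
```

send_rows([
  {"dp": [-10, 49, 5], "roll": -0.027, "jaw": 50},
  {"dp": [-19, 98, 9], "roll": -0.054, "jaw": 50},
  {"dp": [-29, 147, 14], "roll": -0.081, "jaw": 50},
  {"dp": [-39, 196, 19], "roll": -0.108, "jaw": 50},
  {"dp": [-48, 245, 23], "roll": -0.136, "jaw": 50},
])

```text
time_s: 5.58
tcp_pos: [0.4913, 0.0103, 0.1729]
eef_rot: [180.0, 0.1, 14.3]
contact_force: [1.8, -0.3, -0.0]
gripper_width: 0.0436
gripper_force: 0.0
```

send_rows([
  {"dp": [-16, 47, 5], "roll": -0.027, "jaw": 50},
  {"dp": [-32, 94, 9], "roll": -0.054, "jaw": 50},
  {"dp": [-49, 142, 14], "roll": -0.081, "jaw": 50},
  {"dp": [-65, 189, 19], "roll": -0.108, "jaw": 50},
  {"dp": [-81, 236, 23], "roll": -0.136, "jaw": 50},
], newtons=40)

```text
time_s: 6.2
tcp_pos: [0.4711, -0.238, 0.1499]
eef_rot: [-180.0, 0.1, 22.1]
contact_force: [1.2, 0.3, 0.9]
gripper_width: 0.0439
gripper_force: 0.0
```

Run:
```python
from h import *
plan((471,-237,69,22,3))
c=cap("top"); t=cap("scene")
a=cv2.resize(c["image"][185:250,170:255],None,fx=5,fy=5,interpolation=cv2.INTER_CUBIC)
b=cv2.resize(t["image"][235:315,215:335],None,fx=6,fy=5,interpolation=cv2.INTER_CUBIC)[:,:375] if 0 else cv2.resize(t["image"][225:305,225:325],None,fx=3.7,fy=4.0625,interpolation=cv2.INTER_CUBIC)
cv2.imwrite("pics/m1.png",np.hstack([a,b]))
# dial bar bright pointer
```

```text
t 6.2 at [ 471.1 -238.   149.9   22.1] F [1.2 0.3 0.9] Mz -0.0 w 43.9
[([0.1, -0.3, 27.0], np.float64(0.001)), ([0.2, -0.7, 53.9], np.float64(0.001)), ([0.3, -1.0, 80.9], np.float64(0.002))]
--
```

View pics/m1.png

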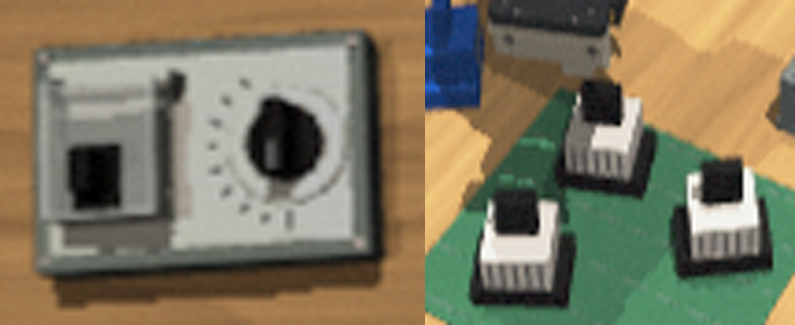

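The dial bar now lies along the box's x axis with its pointer toward the long tick, against the stop. The three cartridges haven't moved. Next I'll grip cartridge A.

send_rows([
  {"dp": [0, -1, 40], "roll": 0, "jaw": 50},
  {"dp": [0, -1, 81], "roll": 0, "jaw": 50},
  {"dp": [0, -1, 81], "roll": 0, "jaw": 20},
  {"dp": [0, -1, 81], "roll": 0, "jaw": 0},
  {"dp": [0, -1, 81], "roll": 0, "jaw": 0},
])

```text
time_s: 6.92
tcp_pos: [0.4716, -0.2353, 0.0695]
eef_rot: [-180.0, 0.0, 22.1]
contact_force: [0.2, -0.5, 0.2]
gripper_width: 0.0191
gripper_force: 0.0
```

send_rows([
  {"dp": [0, 0, 0], "roll": 0, "jaw": 0},
  {"dp": [0, 0, 0], "roll": 0, "jaw": 0},
  {"dp": [0, 0, -40], "roll": 0, "jaw": 0},
  {"dp": [0, 0, -90], "roll": 0, "jaw": 0},
  {"dp": [0, 0, -110], "roll": 0, "jaw": 0},
])

```text
time_s: 7.55
tcp_pos: [0.473, -0.2358, 0.1825]
eef_rot: [179.9, -0.2, 22.1]
contact_force: [0.1, 0.5, -2.3]
gripper_width: 0.012
gripper_force: 40.0
```

Run:
```python
from h import *
plan((613,75,180,3,10))
```

```text
t 7.55 at [ 473.  -235.8  182.5   22.1] F [ 0.1  0.5 -2.3] Mz -0.05 w 12.0
[([24.7, -23.5, 0.2], np.float64(0.033)), ([49.3, -47.1, 0.5], np.float64(0.067)), ([74.0, -70.6, 0.7], np.float64(0.1)), ([98.6, -94.1, 1.0], np.float64(0.133)), ([123.3, -117.7, 1.2], np.float64(0.167))]
[([20.4, -27.3, 0.2], np.float64(0.033)), ([40.8, -54.6, 0.5], np.float64(0.067)), ([61.3, -81.9, 0.7], np.float64(0.1)), ([81.7, -109.2, 1.0], np.float64(0.133)), ([102.1, -136.5, 1.2], np.float64(0.167))]
--
```

send_rows([
  {"dp": [25, -24, 0], "roll": 0.033, "jaw": 0},
  {"dp": [49, -47, 0], "roll": 0.067, "jaw": 0},
  {"dp": [74, -71, 0], "roll": 0.1, "jaw": 0},
  {"dp": [99, -94, 1], "roll": 0.133, "jaw": 0},
  {"dp": [123, -118, 1], "roll": 0.167, "jaw": 0},
])

```text
time_s: 8.18
tcp_pos: [0.5416, -0.0789, 0.1783]
eef_rot: [-180.0, 0.0, 12.4]
contact_force: [1.7, -0.2, -2.2]
gripper_width: 0.0116
gripper_force: 40.0
```

send_rows([
  {"dp": [20, -27, 0], "roll": 0.033, "jaw": 0},
  {"dp": [41, -55, 0], "roll": 0.067, "jaw": 0},
  {"dp": [61, -82, 1], "roll": 0.1, "jaw": 0},
  {"dp": [82, -109, 1], "roll": 0.133, "jaw": 0},
  {"dp": [102, -136, 1], "roll": 0.167, "jaw": 0},
], newtons=60)

```text
time_s: 8.8
tcp_pos: [0.6118, 0.0759, 0.1772]
eef_rot: [180.0, 0.0, 2.9]
contact_force: [0.7, -0.1, -2.3]
gripper_width: 0.0115
gripper_force: 60.0
```

Run:
```python
from h import *
plan((613,75,140,3,2))
c=cap("top"); t=cap("scene")
a=cv2.resize(c["image"][115:210,265:375],None,fx=4,fy=5,interpolation=cv2.INTER_CUBIC)
b=cv2.resize(t["image"][165:285,310:410],None,fx=3.6,fy=475/120,interpolation=cv2.INTER_CUBIC)
cv2.imwrite("pics/m2.png",np.hstack([a,b]))
```

```text
t 8.8 at [611.8  75.9 177.2   2.9] F [ 0.7 -0.1 -2.3] Mz -0.0 w 11.5
[([0.6, 0.5, 18.6], np.float64(-0.001)), ([1.2, 0.9, 37.2], np.float64(-0.002))]
--
```

View pics/m2.png

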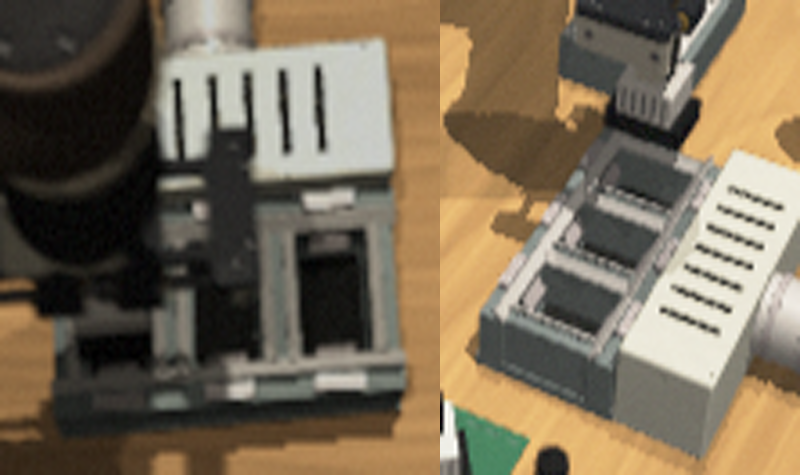

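The cartridge is held level above the far-left bay. Lowering it.

send_rows([
  {"dp": [1, 1, 20], "roll": 0, "jaw": 0},
  {"dp": [1, 1, 38], "roll": 0, "jaw": 0},
  {"dp": [1, 1, 48], "roll": 0, "jaw": 0},
  {"dp": [1, 1, 56], "roll": 0, "jaw": 0},
  {"dp": [1, 1, 64], "roll": 0, "jaw": 0},
])

```text
time_s: 9.52
tcp_pos: [0.6164, 0.0745, 0.116]
eef_rot: [-179.9, -0.4, 3.0]
contact_force: [4.9, 0.0, 1.4]
gripper_width: 0.0116
gripper_force: 60.4
```

Run:
```python
from h import *
plan((613,75,95,3,3))
```

```text
t 9.53 at [616.4  74.5 116.    3. ] F [4.9 0.  1.4] Mz -0.01 w 11.6
[([-1.1, -0.2, 7.0], np.float64(0.0)), ([-2.3, -0.4, 14.0], np.float64(0.0)), ([-3.4, -0.6, 21.0], np.float64(0.0))]
--
```

send_rows([
  {"dp": [3, 0, 7], "roll": 0, "jaw": 0},
  {"dp": [3, 0, 14], "roll": 0, "jaw": 0},
  {"dp": [3, 0, 21], "roll": 0, "jaw": 0},
  {"dp": [3, 0, 26], "roll": 0, "jaw": 0},
])

```text
time_s: 10.02
tcp_pos: [0.6162, 0.0741, 0.0873]
eef_rot: [-180.0, -0.0, 2.9]
contact_force: [3.6, 0.1, 2.6]
gripper_width: 0.0118
gripper_force: 60.4
```

Run:
```python
from h import *
plan((613,75,82,3,1))
```

```text
t 10.03 at [616.2  74.1  87.3   2.9] F [3.6 0.1 2.6] Mz -0.02 w 11.8
[([-3.2, -1.0, 5.3], np.float64(-0.001))]
--
```

send_rows([
  {"dp": [0, 0, 4], "roll": 0, "jaw": 0},
  {"dp": [0, 0, 7], "roll": 0, "jaw": 0},
  {"dp": [0, 0, 10], "roll": 0, "jaw": 0},
  {"dp": [0, 0, 10], "roll": 0, "jaw": 0},
])

```text
time_s: 10.52
tcp_pos: [0.6163, 0.0741, 0.0817]
eef_rot: [180.0, -0.1, 3.0]
contact_force: [-10.5, -0.3, 32.4]
gripper_width: 0.0115
gripper_force: 60.6
```

Run:
```python
from h import *
plan((613,75,82,3,1))
```

```text
t 10.53 at [616.3  74.1  81.7   3. ] F [-10.5  -0.3  32.4] Mz -0.05 w 11.5
[([-3.2, -1.0, -0.3], np.float64(0.0))]
--
```

send_rows([
  {"dp": [0, 0, -5], "roll": 0, "jaw": 0},
  {"dp": [0, 0, -10], "roll": 0, "jaw": 0},
  {"dp": [0, 0, -14], "roll": 0, "jaw": 0},
  {"dp": [0, 0, -18], "roll": 0, "jaw": 0},
  {"dp": [0, 0, -18], "roll": 0, "jaw": 0},
])

```text
time_s: 11.15
tcp_pos: [0.6136, 0.0739, 0.0907]
eef_rot: [-180.0, 0.3, 2.8]
contact_force: [9.0, 1.6, -25.3]
gripper_width: 0.0116
gripper_force: 60.0
```

Run:
```python
from h import *
plan((613,75,82,3,1))
```

```text
t 11.15 at [613.6  73.9  90.7   2.8] F [  9.    1.6 -25.3] Mz 0.01 w 11.6
[([-0.6, -1.1, 8.7], np.float64(-0.003))]
--
```

send_rows([
  {"dp": [0, 0, 6], "roll": 0, "jaw": 0},
  {"dp": [0, 0, 12], "roll": 0, "jaw": 0},
  {"dp": [0, 0, 12], "roll": 0, "jaw": 35},
  {"dp": [0, 0, 12], "roll": 0, "jaw": 40},
  {"dp": [0, 0, 12], "roll": 0, "jaw": 40},
])

```text
time_s: 11.78
tcp_pos: [0.616, 0.0741, 0.0841]
eef_rot: [-180.0, -0.0, 2.9]
contact_force: [1.3, 0.1, 0.4]
gripper_width: 0.0336
gripper_force: 0.0
```

send_rows([
  {"dp": [0, 0, -30], "roll": 0, "jaw": 40},
  {"dp": [0, 0, -70], "roll": 0, "jaw": 40},
  {"dp": [0, 0, -100], "roll": 0, "jaw": 40},
])

```text
time_s: 12.15
tcp_pos: [0.6162, 0.0741, 0.1858]
eef_rot: [-180.0, -0.1, 2.9]
contact_force: [0.7, -0.1, -0.8]
gripper_width: 0.035
gripper_force: 0.0
```

```bash
cat >> h.py <<'E'
def carts():
    c=cap("top"); hsv=cv2.cvtColor(c["image"],cv2.COLOR_BGR2HSV)
    s=np.zeros(hsv.shape[:2],bool); s[160:260,372:470]=1
    w=(hsv[...,1]<60)&(hsv[...,2]>120)&s
    for k in blobs(cv2.morphologyEx(w.astype(np.uint8),cv2.MORPH_CLOSE,np.ones((3,3))),100): print("cart",rect(cast(c,k[:,0],.053)))
    return c
E
python3 - <<'E'
from h import *
c=carts()
plan((588,-249.6,160,38.7,10),(588,-249.6,69,38.7,2))
t=cap("scene")
E
```

```text
cart [476.7, -348.7, 51.2, 51.8, 29.6]
cart [586.5, -250.0, 50.5, 51.7, 39.6]
t 12.2 at [618.   74.4 190.1   3. ] F [1.6 0.2 4. ] Mz -0.01 w 35.2
[([-4.7, 32.2, 3.0], np.float64(-0.062)), ([-9.4, 64.4, 6.0], np.float64(-0.125)), ([-14.1, 96.6, 9.0], np.float64(-0.187)), ([-18.7, 128.8, 12.0], np.float64(-0.249)), ([-23.4, 161.0, 15.0], np.float64(-0.312))]
[([-14.3, 29.2, 3.0], np.float64(-0.062)), ([-28.7, 58.4, 6.0], np.float64(-0.125)), ([-43.0, 87.6, 9.0], np.float64(-0.187)), ([-57.3, 116.9, 12.0], np.float64(-0.249)), ([-71.7, 146.1, 15.0], np.float64(-0.312))]
--
[([-0.0, 0.0, 45.5], np.float64(-0.0)), ([-0.0, 0.0, 91.0], np.float64(-0.0))]
--
```

send_rows([
  {"dp": [-5, 32, 3], "roll": -0.062, "jaw": 50},
  {"dp": [-9, 64, 6], "roll": -0.125, "jaw": 50},
  {"dp": [-14, 97, 9], "roll": -0.187, "jaw": 50},
  {"dp": [-19, 129, 12], "roll": -0.249, "jaw": 50},
  {"dp": [-23, 161, 15], "roll": -0.312, "jaw": 50},
])

```text
time_s: 12.88
tcp_pos: [0.6006, -0.0889, 0.1683]
eef_rot: [-180.0, 0.0, 20.9]
contact_force: [0.8, -0.0, -1.0]
gripper_width: 0.0443
gripper_force: 0.0
```

send_rows([
  {"dp": [-14, 29, 3], "roll": -0.062, "jaw": 50},
  {"dp": [-29, 58, 6], "roll": -0.125, "jaw": 50},
  {"dp": [-43, 88, 9], "roll": -0.187, "jaw": 50},
  {"dp": [-57, 117, 12], "roll": -0.249, "jaw": 50},
  {"dp": [-72, 146, 15], "roll": -0.312, "jaw": 50},
], newtons=60)

```text
time_s: 13.5
tcp_pos: [0.5853, -0.2509, 0.1532]
eef_rot: [-180.0, 0.0, 38.8]
contact_force: [-0.6, 0.4, 0.3]
gripper_width: 0.0434
gripper_force: 0.0
```

Run:
```python
from h import *
plan((588,-249.6,69,39,2))
c=cap("top")
a=cv2.resize(c["image"][115:210,265:375],None,fx=7,fy=6,interpolation=cv2.INTER_CUBIC)
cv2.imwrite("pics/m3.png",a)
```

```text
t 13.5 at [ 585.3 -250.9  153.2   38.8] F [-0.6  0.4  0.3] Mz 0.04 w 43.4
[([1.5, 0.3, 42.1], np.float64(-0.002)), ([3.0, 0.7, 84.2], np.float64(-0.003))]
--
```

View pics/m3.png

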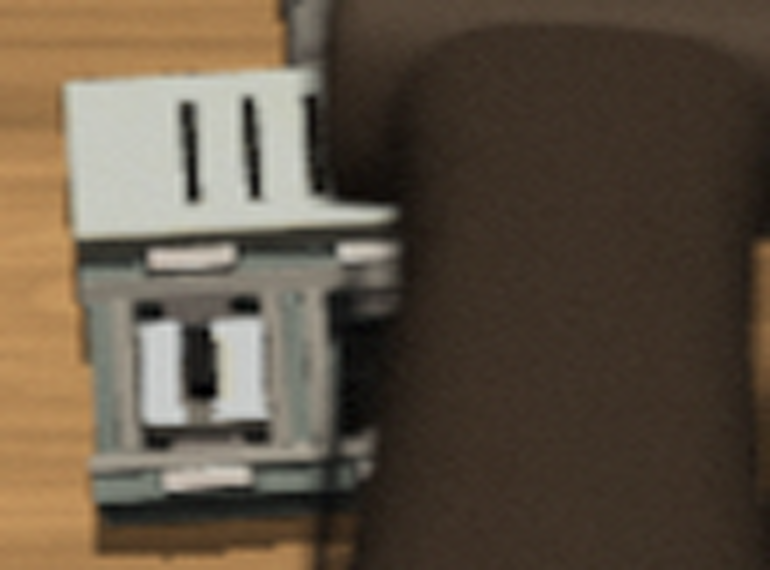

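Cartridge A is down and centred in the left bay, with that bay's catch bars higher than before. Next I'll grip C, which measures 587,-250.

send_rows([
  {"dp": [2, 0, 42], "roll": 0, "jaw": 50},
  {"dp": [2, 0, 84], "roll": 0, "jaw": 50},
  {"dp": [2, 0, 84], "roll": 0, "jaw": 20},
  {"dp": [2, 0, 84], "roll": 0, "jaw": 0},
  {"dp": [2, 0, 84], "roll": 0, "jaw": 0},
])

```text
time_s: 14.18
tcp_pos: [0.587, -0.2486, 0.0696]
eef_rot: [-180.0, 0.0, 38.7]
contact_force: [-0.8, -0.6, 0.5]
gripper_width: 0.0192
gripper_force: 0.0
```

send_rows([
  {"dp": [0, 0, 0], "roll": 0, "jaw": 0},
  {"dp": [0, 0, 0], "roll": 0, "jaw": 0},
  {"dp": [0, 0, -40], "roll": 0, "jaw": 0},
  {"dp": [0, 0, -80], "roll": 0, "jaw": 0},
  {"dp": [0, 0, -100], "roll": 0, "jaw": 0},
])

```text
time_s: 14.8
tcp_pos: [0.5878, -0.2489, 0.1719]
eef_rot: [179.9, -0.1, 38.7]
contact_force: [-0.3, 0.6, -1.9]
gripper_width: 0.0116
gripper_force: 60.0
```

Run:
```python
from h import *
plan((619.5,-4,155,3,10))
```

```text
t 14.8 at [ 587.8 -248.9  171.9   38.7] F [-0.3  0.6 -1.9] Mz 0.01 w 11.6
[([17.8, -17.1, 1.7], np.float64(0.062)), ([35.6, -34.3, 3.4], np.float64(0.125)), ([53.3, -51.4, 5.1], np.float64(0.187)), ([71.1, -68.5, 6.8], np.float64(0.249)), ([88.9, -85.7, 8.5], np.float64(0.311))]
[([11.7, -21.8, 1.7], np.float64(0.062)), ([23.3, -43.5, 3.4], np.float64(0.125)), ([35.0, -65.3, 5.1], np.float64(0.187)), ([46.7, -87.0, 6.8], np.float64(0.249)), ([58.4, -108.8, 8.5], np.float64(0.311))]
--
```

send_rows([
  {"dp": [18, -17, 2], "roll": 0.062, "jaw": 0},
  {"dp": [36, -34, 3], "roll": 0.125, "jaw": 0},
  {"dp": [53, -51, 5], "roll": 0.187, "jaw": 0},
  {"dp": [71, -69, 7], "roll": 0.249, "jaw": 0},
  {"dp": [89, -86, 8], "roll": 0.311, "jaw": 0},
])

```text
time_s: 15.42
tcp_pos: [0.6025, -0.1251, 0.1612]
eef_rot: [-180.0, 0.0, 20.7]
contact_force: [0.2, -1.3, -2.3]
gripper_width: 0.0117
gripper_force: 60.0
```

send_rows([
  {"dp": [12, -22, 2], "roll": 0.062, "jaw": 0},
  {"dp": [23, -44, 3], "roll": 0.125, "jaw": 0},
  {"dp": [35, -65, 5], "roll": 0.187, "jaw": 0},
  {"dp": [47, -87, 7], "roll": 0.249, "jaw": 0},
  {"dp": [58, -109, 8], "roll": 0.311, "jaw": 0},
])

```text
time_s: 16.05
tcp_pos: [0.6179, -0.0026, 0.1531]
eef_rot: [-180.0, 0.0, 2.9]
contact_force: [0.0, 1.0, -2.5]
gripper_width: 0.012
gripper_force: 60.0
```

Run:
```python
from h import *
plan((619.5,-4,115,3,5))
```

```text
t 16.05 at [617.9  -2.6 153.1   2.9] F [ 0.   1.  -2.5] Mz -0.03 w 12.0
[([0.3, 0.3, 7.6], np.float64(-0.0)), ([0.6, 0.6, 15.2], np.float64(-0.001)), ([0.9, 0.9, 22.9], np.float64(-0.001)), ([1.2, 1.2, 30.5], np.float64(-0.001)), ([1.5, 1.4, 38.1], np.float64(-0.001))]
--
```

send_rows([
  {"dp": [1, 1, 10], "roll": 0, "jaw": 0},
  {"dp": [1, 1, 20], "roll": 0, "jaw": 0},
  {"dp": [1, 1, 28], "roll": 0, "jaw": 0},
  {"dp": [1, 1, 36], "roll": 0, "jaw": 0},
  {"dp": [1, 1, 42], "roll": 0, "jaw": 0},
])

```text
time_s: 16.68
tcp_pos: [0.6199, -0.0045, 0.1118]
eef_rot: [-180.0, -0.1, 3.0]
contact_force: [-0.8, 2.7, 6.6]
gripper_width: 0.0117
gripper_force: 60.0
```

Run:
```python
from h import *
plan((619.5,-4,82,3,5))
```

```text
t 16.68 at [619.9  -4.5 111.8   3. ] F [-0.8  2.7  6.6] Mz -0.03 w 11.7
[([-0.1, -0.1, 6.0], np.float64(0.0)), ([-0.1, -0.2, 11.9], np.float64(0.0)), ([-0.2, -0.3, 17.9], np.float64(0.0)), ([-0.3, -0.4, 23.8], np.float64(0.001)), ([-0.3, -0.5, 29.8], np.float64(0.001))]
--
```

Entering well. I'll press it in the same way as before.

send_rows([
  {"dp": [0, 0, 8], "roll": 0, "jaw": 0},
  {"dp": [0, 0, 16], "roll": 0, "jaw": 0},
  {"dp": [0, 0, 23], "roll": 0, "jaw": 0},
  {"dp": [0, 0, 29], "roll": 0, "jaw": 0},
  {"dp": [0, 0, 34], "roll": 0, "jaw": 0},
])

```text
time_s: 17.3
tcp_pos: [0.6201, -0.0046, 0.0816]
eef_rot: [179.9, -0.1, 3.2]
contact_force: [-20.0, 7.1, 60.5]
gripper_width: 0.0115
gripper_force: 60.0
```

send_rows([
  {"dp": [0, 0, 1], "roll": 0, "jaw": 0},
  {"dp": [0, 0, 2], "roll": 0, "jaw": 0},
  {"dp": [0, 0, 2], "roll": 0, "jaw": 0},
])

```text
time_s: 17.68
tcp_pos: [0.6201, -0.0046, 0.0817]
eef_rot: [179.9, -0.2, 3.2]
contact_force: [-18.1, 5.3, 49.7]
gripper_width: 0.0116
gripper_force: 60.0
```

Run:
```python
from h import *
plan((619.5,-4,82,3,1))
```

```text
t 17.68 at [620.1  -4.6  81.7   3.2] F [-18.1   5.3  49.7] Mz -0.02 w 11.6
[([-0.5, -0.6, -0.3], np.float64(0.003))]
--
```

send_rows([
  {"dp": [0, 0, -6], "roll": 0, "jaw": 0},
  {"dp": [0, 0, -11], "roll": 0, "jaw": 0},
  {"dp": [0, 0, -15], "roll": 0, "jaw": 0},
  {"dp": [0, 0, -19], "roll": 0, "jaw": 0},
  {"dp": [0, 0, -19], "roll": 0, "jaw": 0},
])

```text
time_s: 18.3
tcp_pos: [0.6175, -0.0046, 0.0908]
eef_rot: [-180.0, 0.3, 3.0]
contact_force: [4.9, 0.7, -27.0]
gripper_width: 0.0114
gripper_force: 60.0
```

Run:
```python
from h import *
plan((619.5,-4,82,3,1))
```

```text
t 18.3 at [617.5  -4.6  90.8   3. ] F [  4.9   0.7 -27. ] Mz -0.01 w 11.4
[([2.0, -0.5, 8.8], np.float64(-0.001))]
--
```

send_rows([
  {"dp": [0, 0, 6], "roll": 0, "jaw": 0},
  {"dp": [0, 0, 12], "roll": 0, "jaw": 0},
  {"dp": [0, 0, 12], "roll": 0, "jaw": 35},
  {"dp": [0, 0, 12], "roll": 0, "jaw": 40},
  {"dp": [0, 0, 12], "roll": 0, "jaw": 40},
])

```text
time_s: 18.92
tcp_pos: [0.6197, -0.0045, 0.0832]
eef_rot: [-180.0, -0.1, 3.1]
contact_force: [0.1, -0.1, -1.0]
gripper_width: 0.0331
gripper_force: 0.0
```

send_rows([
  {"dp": [0, 0, -30], "roll": 0, "jaw": 40},
  {"dp": [0, 0, -70], "roll": 0, "jaw": 40},
  {"dp": [0, 0, -80], "roll": 0, "jaw": 40},
  {"dp": [0, 0, -80], "roll": 0, "jaw": 40},
])

```text
time_s: 19.42
tcp_pos: [0.6196, -0.0043, 0.1634]
eef_rot: [-180.0, -0.1, 3.0]
contact_force: [0.2, -0.3, -0.5]
gripper_width: 0.0353
gripper_force: 0.0
```

Run:
```python
from h import *
c=carts()
plan((477,-349,150,29.6,10))
```

```text
cart [476.7, -348.7, 51.2, 51.8, 29.6]
t 19.48 at [619.   -4.4 162.2   3. ] F [-0.5 -0.2  0.2] Mz -0.02 w 34.9
[([-16.0, 33.7, 1.2], np.float64(-0.046)), ([-32.0, 67.3, 2.4], np.float64(-0.093)), ([-48.0, 101.0, 3.7], np.float64(-0.139)), ([-64.0, 134.6, 4.9], np.float64(-0.185)), ([-80.0, 168.3, 6.1], np.float64(-0.232))]
[([-23.3, 29.1, 1.2], np.float64(-0.046)), ([-46.6, 58.2, 2.4], np.float64(-0.093)), ([-69.9, 87.2, 3.7], np.float64(-0.139)), ([-93.2, 116.3, 4.9], np.float64(-0.185)), ([-116.5, 145.4, 6.1], np.float64(-0.232))]
--
```

send_rows([
  {"dp": [-16, 34, 1], "roll": -0.046, "jaw": 50},
  {"dp": [-32, 67, 2], "roll": -0.093, "jaw": 50},
  {"dp": [-48, 101, 4], "roll": -0.139, "jaw": 50},
  {"dp": [-64, 135, 5], "roll": -0.185, "jaw": 50},
  {"dp": [-80, 168, 6], "roll": -0.232, "jaw": 50},
])

```text
time_s: 20.1
tcp_pos: [0.5469, -0.1774, 0.1549]
eef_rot: [-180.0, 0.1, 16.4]
contact_force: [0.7, -0.3, 0.4]
gripper_width: 0.044
gripper_force: 0.0
```

send_rows([
  {"dp": [-23, 29, 1], "roll": -0.046, "jaw": 50},
  {"dp": [-47, 58, 2], "roll": -0.093, "jaw": 50},
  {"dp": [-70, 87, 4], "roll": -0.139, "jaw": 50},
  {"dp": [-93, 116, 5], "roll": -0.185, "jaw": 50},
  {"dp": [-116, 145, 6], "roll": -0.232, "jaw": 50},
])

```text
time_s: 20.72
tcp_pos: [0.4765, -0.3489, 0.1489]
eef_rot: [-179.9, 0.1, 29.7]
contact_force: [-0.2, -0.1, 0.3]
gripper_width: 0.044
gripper_force: 0.0
```

Run:
```python
from h import *
c=carts()
plan((477.5,-348.5,69,29.6,2))
```

```text
t 20.77 at [ 474.9 -351.6  148.6   29.8] F [-0.2 -3.1  0.1] Mz 0.01 w 43.5
[([1.9, -0.7, 39.8], np.float64(0.002)), ([3.8, -1.4, 79.6], np.float64(0.003))]
--
```

send_rows([
  {"dp": [1, 0, 40], "roll": 0, "jaw": 50},
  {"dp": [1, 0, 80], "roll": 0, "jaw": 50},
  {"dp": [1, 0, 80], "roll": 0, "jaw": 20},
  {"dp": [1, 0, 80], "roll": 0, "jaw": 0},
  {"dp": [1, 0, 80], "roll": 0, "jaw": 0},
])

```text
time_s: 21.4
tcp_pos: [0.4783, -0.3475, 0.0699]
eef_rot: [-179.9, 0.0, 29.6]
contact_force: [0.2, -0.2, -0.2]
gripper_width: 0.0191
gripper_force: 0.0
```

send_rows([
  {"dp": [0, 0, 0], "roll": 0, "jaw": 0},
  {"dp": [0, 0, 0], "roll": 0, "jaw": 0},
  {"dp": [0, 0, -40], "roll": 0, "jaw": 0},
  {"dp": [0, 0, -80], "roll": 0, "jaw": 0},
  {"dp": [0, 0, -110], "roll": 0, "jaw": 0},
])

```text
time_s: 22.02
tcp_pos: [0.4788, -0.3477, 0.1823]
eef_rot: [180.0, -0.0, 29.6]
contact_force: [-0.2, -0.8, -1.9]
gripper_width: 0.0118
gripper_force: 60.0
```

Run:
```python
from h import *
plan((623.5,-82,155,3,10))
```

```text
t 22.02 at [ 478.8 -347.7  182.3   29.6] F [-0.2 -0.8 -1.9] Mz 0.03 w 11.8
[([25.7, -15.9, 2.7], np.float64(0.046)), ([51.4, -31.9, 5.5], np.float64(0.093)), ([77.1, -47.8, 8.2], np.float64(0.139)), ([102.9, -63.8, 10.9], np.float64(0.186)), ([128.6, -79.7, 13.6], np.float64(0.232))]
[([21.3, -21.4, 2.7], np.float64(0.046)), ([42.7, -42.9, 5.5], np.float64(0.093)), ([64.0, -64.3, 8.2], np.float64(0.139)), ([85.4, -85.8, 10.9], np.float64(0.186)), ([106.7, -107.2, 13.6], np.float64(0.232))]
--
```

send_rows([
  {"dp": [26, -16, 3], "roll": 0.046, "jaw": 0},
  {"dp": [51, -32, 5], "roll": 0.093, "jaw": 0},
  {"dp": [77, -48, 8], "roll": 0.139, "jaw": 0},
  {"dp": [103, -64, 11], "roll": 0.186, "jaw": 0},
  {"dp": [129, -80, 14], "roll": 0.232, "jaw": 0},
])

```text
time_s: 22.65
tcp_pos: [0.5514, -0.2134, 0.1664]
eef_rot: [-180.0, 0.0, 16.2]
contact_force: [-0.3, 0.3, -1.1]
gripper_width: 0.0115
gripper_force: 60.0
```

send_rows([
  {"dp": [21, -21, 3], "roll": 0.046, "jaw": 0},
  {"dp": [43, -43, 5], "roll": 0.093, "jaw": 0},
  {"dp": [64, -64, 8], "roll": 0.139, "jaw": 0},
  {"dp": [85, -86, 11], "roll": 0.186, "jaw": 0},
  {"dp": [107, -107, 14], "roll": 0.232, "jaw": 0},
])

```text
time_s: 23.28
tcp_pos: [0.6239, -0.0806, 0.1524]
eef_rot: [-180.0, 0.0, 3.0]
contact_force: [0.0, -0.7, -1.7]
gripper_width: 0.0119
gripper_force: 60.0
```

Run:
```python
from h import *
plan((623.5,-82.5,112,3,5))
```

```text
t 23.27 at [623.9 -80.6 152.4   3. ] F [ 0.  -0.7 -1.7] Mz 0.02 w 11.9
[([-0.1, 0.4, 8.1], np.float64(-0.0)), ([-0.2, 0.7, 16.1], np.float64(-0.0)), ([-0.3, 1.1, 24.2], np.float64(-0.0)), ([-0.4, 1.5, 32.3], np.float64(-0.001)), ([-0.5, 1.9, 40.4], np.float64(-0.001))]
--
```

send_rows([
  {"dp": [0, 2, 10], "roll": 0, "jaw": 0},
  {"dp": [0, 2, 20], "roll": 0, "jaw": 0},
  {"dp": [0, 2, 28], "roll": 0, "jaw": 0},
  {"dp": [0, 2, 35], "roll": 0, "jaw": 0},
  {"dp": [0, 2, 42], "roll": 0, "jaw": 0},
])

```text
time_s: 23.9
tcp_pos: [0.6254, -0.0826, 0.1137]
eef_rot: [-179.9, -0.3, 3.1]
contact_force: [-1.3, 7.5, 9.0]
gripper_width: 0.0114
gripper_force: 60.0
```

Run:
```python
from h import *
plan((623.5,-82.5,82,3,1))
```

```text
t 23.9 at [625.4 -82.6 113.7   3.1] F [-1.3  7.5  9. ] Mz 0.0 w 11.4
[([-1.9, -0.2, 31.7], np.float64(0.001))]
--
```

send_rows([
  {"dp": [0, -1, 8], "roll": 0, "jaw": 0},
  {"dp": [0, -1, 16], "roll": 0, "jaw": 0},
  {"dp": [0, -1, 22], "roll": 0, "jaw": 0},
  {"dp": [0, -1, 28], "roll": 0, "jaw": 0},
  {"dp": [0, -1, 32], "roll": 0, "jaw": 0},
])

```text
time_s: 24.52
tcp_pos: [0.6248, -0.0826, 0.0826]
eef_rot: [179.9, -0.1, 3.1]
contact_force: [-17.0, 12.1, 55.8]
gripper_width: 0.0115
gripper_force: 60.1
```

send_rows([
  {"dp": [0, 0, 2], "roll": 0, "jaw": 0},
  {"dp": [0, 0, 4], "roll": 0, "jaw": 0},
  {"dp": [0, 0, 4], "roll": 0, "jaw": 0},
])

```text
time_s: 24.9
tcp_pos: [0.6255, -0.0826, 0.0823]
eef_rot: [179.9, -0.3, 3.2]
contact_force: [-18.6, 11.2, 56.9]
gripper_width: 0.0117
gripper_force: 60.1
```

Run:
```python
from h import *
plan((623.5,-82.5,82,3,1))
```

```text
t 24.9 at [625.5 -82.6  82.3   3.2] F [-18.6  11.2  56.9] Mz -0.1 w 11.7
[([-2.0, -0.2, 0.3], np.float64(0.003))]
--
```

Home. Tugging.

send_rows([
  {"dp": [0, 0, -6], "roll": 0, "jaw": 0},
  {"dp": [0, 0, -11], "roll": 0, "jaw": 0},
  {"dp": [0, 0, -15], "roll": 0, "jaw": 0},
  {"dp": [0, 0, -19], "roll": 0, "jaw": 0},
  {"dp": [0, 0, -21], "roll": 0, "jaw": 0},
])

```text
time_s: 25.52
tcp_pos: [0.6223, -0.0825, 0.0917]
eef_rot: [-179.9, 0.3, 3.0]
contact_force: [7.6, 0.1, -39.5]
gripper_width: 0.0117
gripper_force: 60.0
```

Run:
```python
from h import *
plan((623.5,-82.5,82,3,1))
```

```text
t 25.52 at [622.3 -82.5  91.7   3. ] F [  7.6   0.1 -39.5] Mz 0.02 w 11.7
[([1.2, 0.0, 9.7], np.float64(-0.001))]
--
```

send_rows([
  {"dp": [0, 0, 6], "roll": 0, "jaw": 0},
  {"dp": [0, 0, 13], "roll": 0, "jaw": 0},
  {"dp": [0, 0, 13], "roll": 0, "jaw": 35},
  {"dp": [0, 0, 13], "roll": 0, "jaw": 40},
  {"dp": [0, 0, 13], "roll": 0, "jaw": 40},
])

```text
time_s: 26.15
tcp_pos: [0.6241, -0.083, 0.0832]
eef_rot: [180.0, -0.0, 3.0]
contact_force: [0.1, -0.4, -0.7]
gripper_width: 0.0335
gripper_force: 0.0
```

send_rows([
  {"dp": [0, 0, -30], "roll": 0, "jaw": 40},
  {"dp": [0, 0, -70], "roll": 0, "jaw": 40},
  {"dp": [0, 0, -100], "roll": 0, "jaw": 40},
  {"dp": [0, 0, -100], "roll": 0, "jaw": 40},
])

```text
time_s: 26.65
tcp_pos: [0.6255, -0.0828, 0.186]
eef_rot: [180.0, -0.3, 3.1]
contact_force: [-0.4, 1.2, 0.2]
gripper_width: 0.0351
gripper_force: 0.0
```

Run:
```python
from h import *
plan((491,356.5,185,2.5,10))
```

```text
t 26.65 at [625.5 -82.8 186.    3.1] F [-0.4  1.2  0.2] Mz 0.04 w 35.1
[([-11.1, -44.6, 0.1], np.float64(0.001)), ([-22.2, -89.2, 0.2], np.float64(0.002)), ([-33.3, -133.8, 0.3], np.float64(0.003)), ([-44.3, -178.3, 0.4], np.float64(0.004)), ([-55.4, -222.9, 0.5], np.float64(0.005))]
[([-11.3, -44.5, 0.1], np.float64(0.001)), ([-22.6, -89.1, 0.2], np.float64(0.002)), ([-33.9, -133.6, 0.3], np.float64(0.003)), ([-45.2, -178.1, 0.4], np.float64(0.004)), ([-56.5, -222.7, 0.5], np.float64(0.005))]
--
```

send_rows([
  {"dp": [-11, -45, 0], "roll": 0, "jaw": 40},
  {"dp": [-22, -89, 0], "roll": 0, "jaw": 40},
  {"dp": [-33, -134, 0], "roll": 0, "jaw": 40},
  {"dp": [-44, -178, 0], "roll": 0, "jaw": 40},
  {"dp": [-55, -223, 0], "roll": 0.01, "jaw": 40},
])

```text
time_s: 27.28
tcp_pos: [0.5562, 0.1381, 0.182]
eef_rot: [180.0, 0.0, 2.4]
contact_force: [1.4, 0.4, -0.1]
gripper_width: 0.035
gripper_force: 0.0
```

send_rows([
  {"dp": [-11, -45, 0], "roll": 0, "jaw": 40},
  {"dp": [-23, -89, 0], "roll": 0, "jaw": 40},
  {"dp": [-34, -134, 0], "roll": 0, "jaw": 40},
  {"dp": [-45, -178, 0], "roll": 0, "jaw": 40},
  {"dp": [-56, -223, 0], "roll": 0, "jaw": 40},
], newtons=6)

```text
time_s: 27.9
tcp_pos: [0.4907, 0.3585, 0.182]
eef_rot: [180.0, 0.0, 2.5]
contact_force: [0.6, 0.5, 0.5]
gripper_width: 0.035
gripper_force: 0.0
```

Run:
```python
from h import *
plan((491,356.5,114,2.5,3))
c=cap("top");t=cap("scene")
a=cv2.resize(c["image"][115:210,265:375],None,fx=4,fy=5,interpolation=cv2.INTER_CUBIC)
b=cv2.resize(t["image"][130:250,320:420],None,fx=3.6,fy=475/120,interpolation=cv2.INTER_CUBIC)
cv2.imwrite("pics/m4.png",np.hstack([a,b]))
```

```text
t 27.9 at [490.7 358.5 182.    2.5] F [0.6 0.5 0.5] Mz -0.05 w 35.0
[([0.1, 0.7, 22.7], np.float64(-0.0)), ([0.1, 1.3, 45.3], np.float64(-0.0)), ([0.2, 2.0, 68.0], np.float64(-0.001))]
--
```

View pics/m4.png

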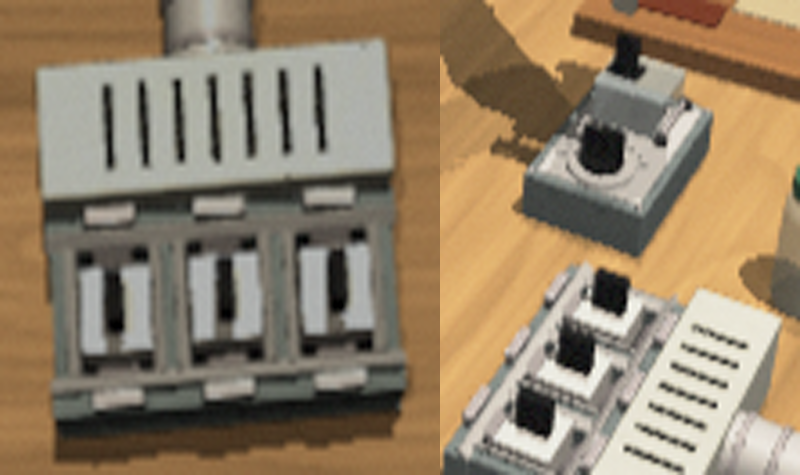

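All three cartridges are seated with their bars about 0.7 px higher, which fits a 6 mm rise, and the dial bar lies along x. Next I'll grip the guard fin lightly.

send_rows([
  {"dp": [0, 1, 30], "roll": 0, "jaw": 40},
  {"dp": [0, 1, 68], "roll": 0, "jaw": 40},
  {"dp": [0, 1, 68], "roll": 0, "jaw": 5},
  {"dp": [0, 1, 68], "roll": 0, "jaw": 5},
  {"dp": [0, 1, 68], "roll": 0, "jaw": 5},
])

```text
time_s: 28.62
tcp_pos: [0.492, 0.3568, 0.1158]
eef_rot: [-179.9, -0.1, 2.5]
contact_force: [-0.9, 1.6, -0.7]
gripper_width: 0.0117
gripper_force: 6.0
```

Run:
```python
from h import *
plan((491,356.5,114,2.5,1))
for d in range(0,101,10):
    a=np.radians(132-d); print(d,np.round([82.1*np.cos(a)+55,-(82.1*np.sin(a)-61)],0))
```

```text
t 28.62 at [492.  356.8 115.8   2.5] F [-0.9  1.6 -0.7] Mz 0.02 w 11.7
[([-1.0, 0.3, 1.8], np.float64(-0.001))]
--
0 [ 0. -0.]
10 [11. -9.]
20 [ 24. -15.]
30 [ 38. -19.]
40 [ 52. -21.]
50 [ 66. -20.]
60 [ 80. -17.]
70 [ 94. -11.]
80 [106.  -4.]
90 [116.   6.]
100 [125.  17.]
```

send_rows([
  {"dp": [11, 0, -9], "roll": 0, "jaw": 5},
  {"dp": [24, 0, -15], "roll": 0, "jaw": 5},
  {"dp": [38, 0, -19], "roll": 0, "jaw": 5},
  {"dp": [52, 0, -21], "roll": 0, "jaw": 5},
  {"dp": [66, 0, -20], "roll": 0, "jaw": 5},
])

```text
time_s: 29.25
tcp_pos: [0.5589, 0.3596, 0.1349]
eef_rot: [-180.0, -0.0, 2.5]
contact_force: [-1.6, 2.8, 0.2]
gripper_width: 0.0123
gripper_force: 6.0
```

send_rows([
  {"dp": [14, 0, 3], "roll": 0, "jaw": 5},
  {"dp": [28, 0, 9], "roll": 0, "jaw": 5},
  {"dp": [40, 0, 16], "roll": 0, "jaw": 5},
  {"dp": [50, 0, 26], "roll": 0, "jaw": 5},
  {"dp": [57, 0, 34], "roll": 0, "jaw": 5},
])

```text
time_s: 29.88
tcp_pos: [0.6153, 0.362, 0.0998]
eef_rot: [-180.0, -0.0, 2.5]
contact_force: [-1.4, 4.1, 1.3]
gripper_width: 0.0118
gripper_force: 6.0
```

Run:
```python
from h import *
plan((491,356.5,114,2.5,1))
c=cap("top");t=cap("scene")
a=cv2.resize(c["image"][160:255,165:275],None,fx=4,fy=5,interpolation=cv2.INTER_CUBIC)
b=cv2.resize(t["image"][110:210,325:425],None,fx=3.6,fy=4.75,interpolation=cv2.INTER_CUBIC)
cv2.imwrite("pics/m5.png",np.hstack([a,b]))
```

```text
t 29.88 at [615.3 362.   99.8   2.5] F [-1.4  4.1  1.3] Mz -0.03 w 11.8
[([-124.5, 0.1, -14.2], np.float64(-0.0))]
--
```

View pics/m5.png

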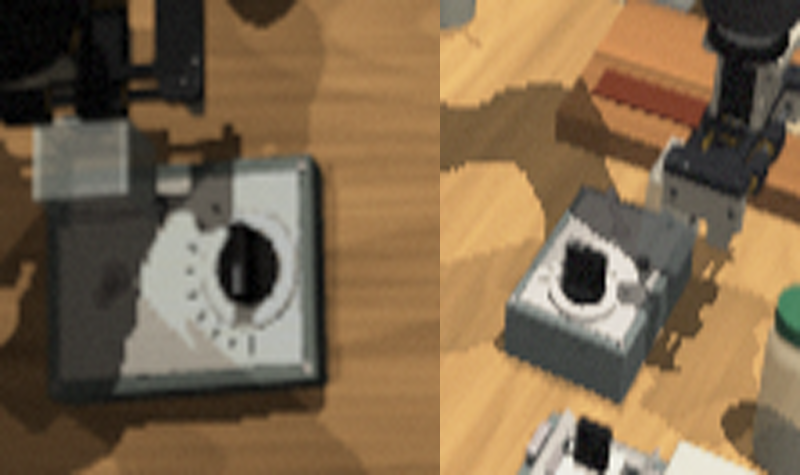

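Guard is fully open and the switch is uncovered. Releasing it and going to the switch.

send_rows([
  {"dp": [0, 0, 0], "roll": 0, "jaw": 30},
  {"dp": [0, 0, 0], "roll": 0, "jaw": 30},
  {"dp": [0, 0, -30], "roll": 0, "jaw": 30},
  {"dp": [0, 0, -70], "roll": 0, "jaw": 30},
  {"dp": [0, 0, -85], "roll": 0, "jaw": 30},
])

```text
time_s: 30.6
tcp_pos: [0.615, 0.3622, 0.1886]
eef_rot: [-179.9, -0.2, 2.5]
contact_force: [1.4, 1.1, -0.3]
gripper_width: 0.0264
gripper_force: 0.0
```

send_rows([
  {"dp": [-40, 2, 0], "roll": 0, "jaw": 0},
  {"dp": [-80, 2, 0], "roll": 0, "jaw": 0},
  {"dp": [-120, 2, 0], "roll": 0, "jaw": 0},
  {"dp": [-152, 2, 0], "roll": 0, "jaw": 0},
  {"dp": [-152, 2, 0], "roll": 0, "jaw": 0},
])

```text
time_s: 31.22
tcp_pos: [0.4606, 0.3527, 0.1858]
eef_rot: [180.0, 0.0, 2.6]
contact_force: [-0.1, -0.2, 0.1]
gripper_width: 0.0003
gripper_force: 0.0
```

Run:
```python
from h import *
plan((464,357.5,88,2.5,3),(511,357.5,88,2.5,4))
c=cap("top")
cv2.imwrite("pics/m6.png",cv2.resize(c["image"][160:255,165:275],None,fx=6,fy=6,interpolation=cv2.INTER_CUBIC))
```

```text
t 31.23 at [460.6 352.7 185.8   2.6] F [-0.1 -0.2  0.1] Mz 0.01 w 0.3
[([1.2, -1.5, 32.6], np.float64(0.0)), ([2.4, -3.1, 65.2], np.float64(0.001)), ([3.6, -4.6, 97.8], np.float64(0.001))]
--
[([11.7, 0.5, -0.0], np.float64(-0.0)), ([23.5, 1.0, -0.0], np.float64(-0.0)), ([35.2, 1.5, -0.0], np.float64(-0.0)), ([47.0, 2.1, -0.0], np.float64(-0.0))]
--
```

View pics/m6.png

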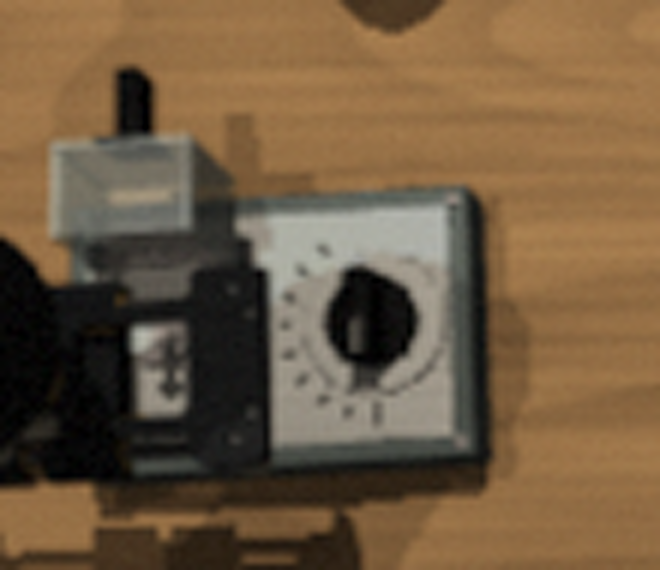

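Guard stays open, with its fin at (133,100) in the crop. Lowering behind the toggle and pushing it to +x.

send_rows([
  {"dp": [2, -4, 40], "roll": 0, "jaw": 0},
  {"dp": [2, -4, 80], "roll": 0, "jaw": 0},
  {"dp": [2, -4, 98], "roll": 0, "jaw": 0},
])

```text
time_s: 31.65
tcp_pos: [0.4643, 0.3561, 0.0847]
eef_rot: [179.8, 0.1, 2.4]
contact_force: [-0.3, -1.1, 0.9]
gripper_width: 0.0006
gripper_force: 0.0
```

send_rows([
  {"dp": [10, 0, 0], "roll": 0, "jaw": 0},
  {"dp": [20, 0, 0], "roll": 0, "jaw": 0},
  {"dp": [30, 0, 0], "roll": 0, "jaw": 0},
  {"dp": [38, 0, 0], "roll": 0, "jaw": 0},
  {"dp": [44, 0, 0], "roll": 0, "jaw": 0},
])

```text
time_s: 32.28
tcp_pos: [0.5077, 0.3589, 0.0873]
eef_rot: [180.0, 0.1, 2.4]
contact_force: [-20.7, 3.5, 8.3]
gripper_width: 0.0006
gripper_force: 10.8
```

Run:
```python
from h import *
plan((511,357.5,88,2.5,1))
```

```text
t 32.27 at [507.7 358.9  87.3   2.4] F [-20.7   3.5   8.3] Mz 0.07 w 0.6
[([3.2, 1.5, -0.7], np.float64(-0.001))]
--
```

Stop reached where I calculated it would be. Backing off and going back to the guard fin.

send_rows([
  {"dp": [-20, 0, 0], "roll": 0, "jaw": 0},
  {"dp": [-20, 0, -40], "roll": 0, "jaw": 20},
  {"dp": [-20, 0, -98], "roll": 0, "jaw": 30},
])

```text
time_s: 32.65
tcp_pos: [0.4884, 0.3583, 0.1856]
eef_rot: [179.9, 0.1, 2.5]
contact_force: [0.8, 1.4, -1.2]
gripper_width: 0.0154
gripper_force: 0.0
```

Run:
```python
from h import *
plan((615,361.5,186,2.5,5),(615,361.5,101,2.5,2))
c=cap("top");t=cap("scene")
b=cv2.resize(t["image"][110:200,325:415],None,fx=5.5,fy=5.5,interpolation=cv2.INTER_CUBIC)
cv2.imwrite("pics/m7.png",b)
```

```text
t 32.65 at [488.4 358.3 185.6   2.5] F [ 0.8  1.4 -1.2] Mz 0.01 w 15.4
[([25.3, 0.5, -0.1], np.float64(0.0)), ([50.7, 0.9, -0.2], np.float64(0.0)), ([76.0, 1.4, -0.3], np.float64(0.0)), ([101.3, 1.9, -0.4], np.float64(0.0)), ([126.6, 2.3, -0.4], np.float64(0.0))]
--
[([0.0, 0.0, 42.5], np.float64(-0.0)), ([0.0, 0.0, 85.0], np.float64(-0.0))]
--
```

View pics/m7.png

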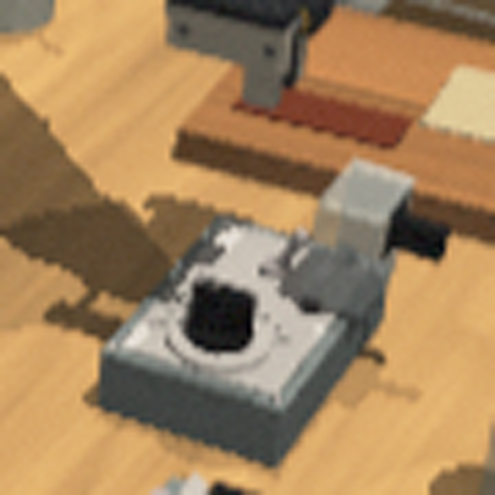

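The guard stands open, its fin at (420,235), and the toggle leans toward the hinge at about (300,240), which is on. Gripping the fin to close the guard.

send_rows([
  {"dp": [30, 1, 0], "roll": 0, "jaw": 35},
  {"dp": [60, 1, 0], "roll": 0, "jaw": 35},
  {"dp": [95, 1, 0], "roll": 0, "jaw": 35},
  {"dp": [126, 1, 0], "roll": 0, "jaw": 35},
  {"dp": [126, 1, 0], "roll": 0, "jaw": 35},
], newtons=6)

```text
time_s: 33.38
tcp_pos: [0.6168, 0.3628, 0.1847]
eef_rot: [-180.0, -0.1, 2.4]
contact_force: [-0.7, -0.7, -1.2]
gripper_width: 0.0307
gripper_force: 0.0
```

send_rows([
  {"dp": [0, 0, 40], "roll": 0, "jaw": 35},
  {"dp": [0, 0, 85], "roll": 0, "jaw": 35},
  {"dp": [0, 0, 85], "roll": 0, "jaw": 5},
  {"dp": [0, 0, 85], "roll": 0, "jaw": 5},
  {"dp": [0, 0, 85], "roll": 0, "jaw": 5},
])

```text
time_s: 34.0
tcp_pos: [0.6152, 0.3623, 0.103]
eef_rot: [180.0, -0.1, 2.5]
contact_force: [0.7, -5.1, -1.0]
gripper_width: 0.0115
gripper_force: 6.0
```

send_rows([
  {"dp": [-7, 0, -8], "roll": 0, "jaw": 5},
  {"dp": [-17, 0, -18], "roll": 0, "jaw": 5},
  {"dp": [-29, 0, -25], "roll": 0, "jaw": 5},
  {"dp": [-43, 0, -31], "roll": 0, "jaw": 5},
  {"dp": [-57, 0, -34], "roll": 0, "jaw": 5},
])

```text
time_s: 34.62
tcp_pos: [0.557, 0.3598, 0.1366]
eef_rot: [-180.0, -0.1, 2.5]
contact_force: [2.3, -4.9, -2.0]
gripper_width: 0.0117
gripper_force: 6.0
```

send_rows([
  {"dp": [-14, 0, -1], "roll": 0, "jaw": 5},
  {"dp": [-28, 0, 1], "roll": 0, "jaw": 5},
  {"dp": [-42, 0, 5], "roll": 0, "jaw": 5},
  {"dp": [-55, 0, 11], "roll": 0, "jaw": 5},
  {"dp": [-67, 0, 21], "roll": 0, "jaw": 5},
])

```text
time_s: 35.25
tcp_pos: [0.4899, 0.3569, 0.1154]
eef_rot: [-180.0, -0.1, 2.5]
contact_force: [2.5, -6.6, 2.8]
gripper_width: 0.012
gripper_force: 6.0
```

send_rows([
  {"dp": [-2, 0, 3], "roll": 0, "jaw": 5},
  {"dp": [-2, 0, 5], "roll": 0, "jaw": 5},
  {"dp": [-2, 0, 5], "roll": 0, "jaw": 5},
])

```text
time_s: 35.62
tcp_pos: [0.4885, 0.3569, 0.1112]
eef_rot: [-180.0, -0.1, 2.5]
contact_force: [0.6, -6.9, 7.4]
gripper_width: 0.0119
gripper_force: 6.0
```

Run:
```python
from h import *
plan((491,356.5,114,2.5,1))
```

```text
t 35.62 at [488.5 356.9 111.2   2.5] F [ 0.6 -6.9  7.4] Mz -0.11 w 11.9
[([2.5, 0.5, -2.8], np.float64(0.0))]
--
```

send_rows([
  {"dp": [0, 0, 0], "roll": 0, "jaw": 35},
  {"dp": [0, 0, 0], "roll": 0, "jaw": 40},
  {"dp": [0, 0, -30], "roll": 0, "jaw": 40},
  {"dp": [0, 0, -80], "roll": 0, "jaw": 40},
  {"dp": [0, 0, -120], "roll": 0, "jaw": 40},
])

```text
time_s: 36.25
tcp_pos: [0.4886, 0.3582, 0.2309]
eef_rot: [-179.9, -0.1, 2.5]
contact_force: [0.3, 0.1, -0.5]
gripper_width: 0.0351
gripper_force: 0.0
```

send_rows([
  {"dp": [-30, -30, 0], "roll": 0, "jaw": 40},
  {"dp": [-30, -80, 0], "roll": 0, "jaw": 40},
  {"dp": [-30, -130, 0], "roll": 0, "jaw": 40},
  {"dp": [-30, -180, 0], "roll": 0, "jaw": 40},
])

```text
time_s: 36.75
tcp_pos: [0.4502, 0.5381, 0.2293]
eef_rot: [-179.9, -0.0, 2.5]
contact_force: [0.7, 0.5, 1.1]
gripper_width: 0.0349
gripper_force: 0.0
```

Run:
```python
from h import *
c=cap("top");t=cap("scene")
a=cv2.resize(c["image"][120:255,170:375],None,fx=2.2,fy=3.5,interpolation=cv2.INTER_CUBIC)
b=cv2.resize(t["image"][130:265,325:405],None,fx=4.1,fy=3.5,interpolation=cv2.INTER_CUBIC)
cv2.imwrite("pics/m8.png",np.hstack([a,b]))
hsv=cv2.cvtColor(c["image"],cv2.COLOR_BGR2HSV); m=hsv[...,2]<45; m[:195]=0;m[235:]=0;m[:,:183]=0;m[:,205:]=0
for k in blobs(m,20): print("fin",rect(cast(c,k[:,0],.13)))
```

```text
fin [484.1, 347.6, 32.6, 23.8, 1.7]
```

View pics/m8.png

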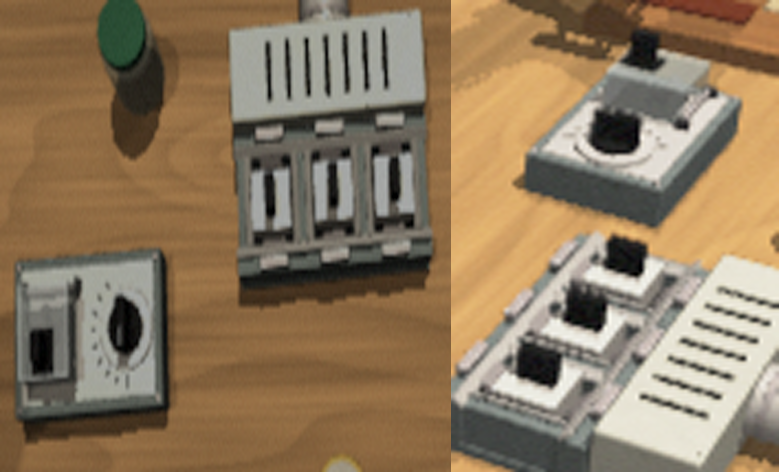

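The guard fin measures the same as at the start, so the guard is closed. All three cartridges are seated with bars up, the dial is at zero, and the bystanders in view have not moved. Handing in.

```bash
python3 -c "
from plant import r
print(r.close_job())"
```

```text
the job is handed in; nothing more can be done
None
```

Job handed in at about 37 s: all three cartridges were pressed home and held when tugged, the dial is back at its zero stop, the fan switch was pushed to its on stop and the guard is closed; the hand-in returned no verdict.

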